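Nest the wax strainers on their hook

TASK

Put the candle maker's three copper wax strainers away: hang them from the rack on the one hook, largest first, then the medium, then the small, each nested in the mouth of the one before. Slide each one back along the prong and press it gently but firmly home (a push of roughly 5 to 10 N beyond what it takes to slide, never over 15 N), the large one against the rubber stop and each of the others against the one before it, then let it hang. Leave the candle, the cup and the wax block where they are.

Things in the scene. Friction and masses are not known exactly. Their poses are not given: they have to be found in the camera images.
- stand: Fixed dark wood stand of the hook. Origin on the table under the prong's middle; +x runs along the prong from tip to post (away from the robot), z up. Post: front x = 85, top z = 240. Round the prong sits a black rubber stop pad, 28 across, a spring cushion (4 N/mm, travel 6). Its front is anywhere from x = 17 to 41, set anew each time and NOT measured: find it by feel. (mm)
- hook: Steel hook fixed to the stand; same origin and axes. Its round prong, 10 mm thick, runs level along x at z = 190 mm from the post to x = -70 mm, where it turns up: the tip ends at x = -83 mm, its top 15 mm above the prong's axis. It points to -x (towards the robot). The prong is springy and gives 1 mm per 4 N of load. Sliding a strainer on it takes 2 to 5 N.
- prong (a point): Point on the prong's axis at the middle of the hook, 190 mm above the table, straight above the hook's origin; the hook's axes. A fully pressed stack takes up 72 mm of prong in front of the stop pad (3 grips of 24 mm).
- rack: Fixed light wood rack 190 x 150 mm; origin under its centre. Floor 10 mm thick, rails 50 mm high. Three slots, 43 mm wide, centred at x = -56, 0, 56 mm; a strainer stands in each, in any order, mouth to the rack's -x.
- large: The large strainer: square copper tray, dark holes in its back, 120 wide, 110 high, 38 deep, walls 3 (mm), 240 to 390 g. Origin: centre of its underside; z up, y along its width, open mouth to -x (also when hung, facing the tip). Above the tray two steel uprights (inner gap 40) and a wooden cross-piece with a V underside frame the hanging window; the wooden grip stands on top.
- large_grip (a point): Centre of the large strainer's upright wooden grip; strainer's axes. Grip 24 (x) by 28 (y) mm, top 22 above this point: pinch across y from above. Below this point: cross-piece (48 wide) 28 to 34, apex of V 34, tray top 70, underside 180. Hung, this point is 40 above the prong's axis. Its back touches the stop pad.
- medium: The medium strainer: square copper tray, dark holes in its back, 100 wide, 90 high, 38 deep, walls 3 (mm), 184 to 300 g. Origin: centre of its underside; z up, y along its width, open mouth to -x (also when hung, facing the tip). Above the tray two steel uprights (inner gap 40) and a wooden cross-piece with a V underside frame the hanging window; the wooden grip stands on top.
- medium_grip (a point): Centre of the medium strainer's upright wooden grip; strainer's axes. Grip 24 (x) by 28 (y) mm, top 22 above this point: pinch across y from above. Below this point: cross-piece (48 wide) 28 to 34, apex of V 34, tray top 80, underside 170. Hung, this point is 40 above the prong's axis. Grips touch at 24 spacing; the tray then enters the large one's mouth by 14.
- small: The small strainer: square copper tray, dark holes in its back, 80 wide, 70 high, 38 deep, walls 3 (mm), 136 to 221 g. Origin: centre of its underside; z up, y along its width, open mouth to -x (also when hung, facing the tip). Above the tray two steel uprights (inner gap 40) and a wooden cross-piece with a V underside frame the hanging window; the wooden grip stands on top.
- small_grip (a point): Centre of the small strainer's upright wooden grip; strainer's axes. Grip 24 (x) by 28 (y) mm, top 22 above this point: pinch across y from above. Below this point: cross-piece (48 wide) 28 to 34, apex of V 34, tray top 90, underside 160. Hung, this point is 40 above the prong's axis. Grips touch at 24 spacing; the tray then enters the medium one's mouth by 14.
- candle: Bystander: short red-brown candle, 34 mm diameter, 75 mm high, standing; origin at its underside.
- cup: Bystander: blue ceramic cup, 64 mm diameter, 55 mm high, standing; origin at its underside.
- wax_block: Bystander: yellow wax block 60 x 40 x 30 mm; origin at its underside.

How it is judged:
On the way, in this order (a step that is already met when the one before it is completed fails the run):
1. the large strainer hangs on the prong and is pressed against the stop pad with more than 2 N for 0.15 s (y of large_grip in the frame of hook between -0.012 and 0.012 m and z of large_grip in the frame of hook between 0.224 and 0.237 m and x of large_grip in the frame of hook between -0.062 and 0.04 m and contact force between large and stand above 2 N), for 0.15 s.
2. the medium strainer hangs on the prong and is pressed against the large one with more than 2 N for 0.15 s (y of medium_grip in the frame of hook between -0.012 and 0.012 m and z of medium_grip in the frame of hook between 0.224 and 0.237 m and x of medium_grip in the frame of hook between -0.062 and 0.04 m and contact force between medium and large above 2 N), for 0.15 s.
3. the small strainer hangs on the prong and is pressed against the medium one with more than 2 N for 0.15 s (y of small_grip in the frame of hook between -0.012 and 0.012 m and z of small_grip in the frame of hook between 0.224 and 0.237 m and x of small_grip in the frame of hook between -0.062 and 0.04 m and contact force between small and medium above 2 N), for 0.15 s.
At the end, for the whole second after the job is handed in: All three hang released, still and upright (tilt < 0.15 rad) on the prong: grip centres within 12 mm sideways of it and 34-47 mm above its axis; large innermost (grip centre over 2 mm to the post's side of the prong's middle), medium, small, grips 20-28 mm apart (24 touches) (y of large_grip in the frame of hook between -0.012 and 0.012 m and z of large_grip in the frame of hook between 0.224 and 0.237 m and x of large_grip in the frame of hook between -0.062 and 0.04 m and angle between each of large, medium, small's own z axis and vertical below 0.15 rad and linear speed of each of large, medium, small below 0.02 m/s and y of medium_grip in the frame of hook between -0.012 and 0.012 m and z of medium_grip in the frame of hook between 0.224 and 0.237 m and x of medium_grip in the frame of hook between -0.062 and 0.04 m and y of small_grip in the frame of hook between -0.012 and 0.012 m and z of small_grip in the frame of hook between 0.224 and 0.237 m and x of small_grip in the frame of hook between -0.062 and 0.04 m and x of medium_grip in the frame of large_grip between -0.028 and -0.02 m and x of small_grip in the frame of medium_grip between -0.028 and -0.02 m and x of large_grip in the frame of hook above 0.002 m).
It fails at once if a strainer is pressed against the stop or stand, or against another strainer, with more than 15 N (contact force between any of large, medium, small and stand above 15 N or contact force between any of medium, small and large above 15 N or contact force between small and medium above 15 N).
It fails at once if a strainer loads the hook with more than 25 N (contact force between any of large, medium, small and hook above 25 N).
It fails at once if the candle, the cup or the wax block is moved over 15 mm (distance of any of candle, cup, wax_block from where it was at the start of the episode above 0.015 m).
It also fails if it takes over 72 s, if anything falls off the work surface, if the arm or the gripper's body presses on something with over 40 N, if the wrist force passes 120 N, or if a joint passes its speed limit or range.

ROBOT

A 6-joint arm with a two-finger parallel gripper is mounted at the origin on the work surface. World frame = base frame: x ahead of the robot, y to its left, z up, the work surface at z = 0. Lengths are in m, angles in rad, forces in N, time in s.
With the tool pointing down it reaches from about 0.375 to 0.75 m from the base axis. Payload 9 kg.
Tool frame: the origin (TCP) lies where the fingers leave the gripper's body, on its centre line; the fingertips stand 73 mm ahead of it and the grasp point (between the pads) lies 54 mm ahead of it; x points along the fingers, z is the direction in which the jaws open and shut, and the axes are right-handed (so a half turn about x gives the same grasp; the last joint's range is limited). The gripper opens to 85 mm and grips with 20 to 120 N. Pads are 22 mm wide; open, the fingers measure 114 mm over their backs; the gripper's body (76 mm by 85 mm) begins 54 mm behind the grasp point. The pads swing forward as they close: fully open they stand 13 mm farther back than shut.
Start: joints at [0.999, 0.104, 0.097, 1.564, 0, 1.353], TCP at [0.208, 0.563, 0.304] pointing down, gripper open.
Joint ranges: [-2.99, 2.99], [-0.84, 1.86], [-1.1, 1.16], [-1.84, 2.11], [-1.51, 1.56], [-3.14, 3.14]. Speed limits (rad/s): [2.22, 2.22, 2.57, 3.14, 3.14, 3.14].

INTERFACE

Orientations are given as a rotation vector (axis times angle).
In Python, from station import * gives the robot as it stands.
- The arm moves only by the tool jog_arm, never from a script. Its argument "deltas" is a list of rows, each a list of 7 numbers: the opening, from 0 (shut) to 1 (fully open), then the shift along the tool's x, y, z in m, then the turn, a rotation vector about the tool's x, y, z in degrees. A call has 1 to 5 rows; each row shifts and turns the commanded pose from where the row before left it, along the tool's axes as they then stand; what a row does not reach is not made up. A row lasts 1/12 s, in which the tool goes at most 41.7 mm and 7.16 degrees, less where a joint would pass 70% of its speed; a pose out of reach is approached as far as the arm can. A call with a gripper value outside its range is refused whole. The fingers move at their own pace and stop on an object; "grip_force" is the grip in N (left out, the last holds). Time passes only in rows, so rows that do not move let the fingers close. It gives the time, the measured TCP pose, the force and the opening at its end, in the units of the state.
- observe(): the state, without advancing time (a new reading comes with each control period).
- camera(name): name is "scene" or "top"; returns (picture, depth): 400x640x3 uint8, blue, green, red; 400x640 float32, m along the optical axis (not along the pixel's ray), 0 where there is no reading.
- camera_params(name): a dict with "camera_matrix" (3x3 intrinsics, pixels), "eye" and "orientation" of the camera in the world. Camera axes: x right, y up, looking along -z (the intrinsics and any distortion apply to the point x, -y, -z); pixel columns grow to the right and rows downward; lengths in m; the calibration is good to about 2 mm. A picture is of the moment at which its call begins. camera_params takes no time and is no camera call.
- job_done(): hands the job in, once; it reports no verdict.
The state is a dict: "t": time; "q": joint angles; "qvel": joint speeds; "joint_efforts": joint torques, N m; "tool_pos": TCP position; "tcp_rot": TCP orientation; "wrist_force": force on the tool from outside, world axes, zero at the start; "moment": the same for the moment, N m; "gripper_width": finger opening in m.
Only numpy, scipy, OpenCV 4.12 (cv2) and the standard library are available. Lean on these libraries where they do the work, as an engineer would, in place of code of your own. Each camera call takes 0.05 s, during which the arm holds its last target.

## Working session

There is one attempt and no reset: what is moved stays moved. The work goes in short steps, Python scripts to look and compute and a tool call to move; the robot and the scene stay as the last step left them, time stands still between calls to the robot, and variables do not carry over. Pictures are saved under pics/ and viewed, and the job is handed in when it is done.

Besides the shell and the picture viewer there is one more tool, called after "Call:" as name(argument=value, ...), one argument or row to a line, values as JSON. jog_arm: Moves the arm, as the interface text tells. Its arguments: {"type":"object","properties":{"deltas":{"type":"array","items":{"type":"array","items":{"type":"number"}}},"grip_force":{"type":"number"}},"required":["deltas"]}

```bash
ls; mkdir -p pics; cat > h.py <<'E'
from station import *
import numpy as np, cv2
from scipy.spatial.transform import Rotation as R
def save(n,img): cv2.imwrite(f'pics/{n}.png',img)
def cloud(name,depth):
    p=camera_params(name);K=np.array(p['camera_matrix'])
    o=np.array(p['orientation'],float)
    M=o if o.shape==(3,3) else R.from_rotvec(o).as_matrix()
    v,u=np.indices(depth.shape)
    x=(u-K[0,2])/K[0,0]*depth; y=(v-K[1,2])/K[1,1]*depth
    P=np.stack([x,-y,-depth],-1)@M.T+np.array(p['eye'])
    P[depth==0]=np.nan
    return P
def st():
    s=observe(); print({k:np.round(v,4).tolist() for k,v in s.items()})
E
python3 - <<'E'
from h import *
st()
for n in('scene','top'):
    print(camera_params(n))
    i,d=camera(n); save(n+'0',i); np.save(n+'0.npy',d); np.save(n+'i.npy',i)
E
```

```text
pics
{'t': 0.0, 'q': [0.9993, 0.1047, 0.0964, 1.5639, -0.0, 1.3531], 'qvel': [0.0006, -0.0016, -0.001, -0.0007, -0.0004, 0.0003], 'joint_efforts': [0.0026, -55.6938, 50.3643, 0.0169, -0.0003, 0.0], 'tool_pos': [0.2077, 0.5626, 0.3031], 'tcp_rot': [-0.9454, 1.3573, 0.9445], 'wrist_force': [-0.2411, 0.347, -0.1308], 'moment': [0.0127, 0.0941, 0.0357], 'gripper_width': 0.0858}
{'camera_matrix': array([[417.18447104,   0.        , 310.75133458],
       [  0.        , 417.18447104, 196.57700098],
       [  0.        ,   0.        ,   1.        ]]), 'eye': array([1.19346551, 0.20100309, 0.84173009]), 'orientation': array([0.5017811 , 0.67527547, 1.81396083])}
{'camera_matrix': array([[388.72217408,   0.        , 319.73560587],
       [  0.        , 388.72217408, 202.44974876],
       [  0.        ,   0.        ,   1.        ]]), 'eye': array([0.49835646, 0.00538764, 0.89468807]), 'orientation': array([ 0.12365624, -0.11426928, -1.58026443])}
```

View pics/scene0.png

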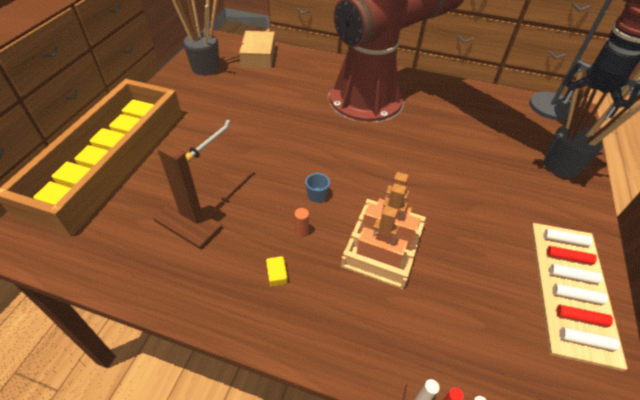

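View pics/top0.png

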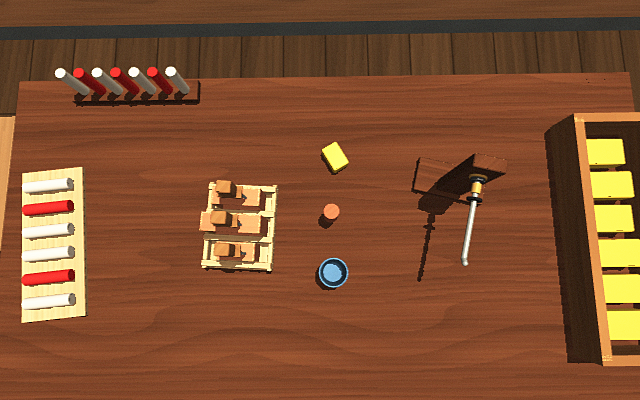

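The scene view shows the rack with three grips near (395,205), the candle (302,222), cup (317,187), wax block (277,271), and the stand and hook near (190,180). In the top view the grips are at (226,187), (220,218) and (226,250), and the prong runs from (478,190) to its tip at (465,262). Next I'll measure them from the depth.

```bash
cat > m1.py <<'E'
from h import *
i=np.load('topi.npy');P=cloud('top',np.load('top0.npy'))
z=P[...,2]
print('table',np.nanmedian(z[320:340,100:400]))
def comp(lo,hi,reg):
    m=np.zeros(z.shape,np.uint8); a,b,c,d=reg
    m[a:b,c:d]=((z>lo)&(z<hi))[a:b,c:d]
    n,l,s,_=cv2.connectedComponentsWithStats(m)
    for k in range(1,n):
        if s[k,4]<8: continue
        q=P[l==k]; 
        r=cv2.minAreaRect(q[:,:2].astype(np.float32)*1000)
        print('n',s[k,4],'px',s[k,:4],'mean',q.mean(0).round(4),'zmax',np.percentile(q[:,2],[50,95]).round(4),'rect',np.round(r[0],1),np.round(r[1],1),round(r[2],1))
print('grips');comp(.165,.25,(170,290,180,300))
print('prong');comp(.175,.225,(150,290,440,520))
print('rack');comp(.04,.06,(170,290,180,300))
print('posttop');comp(.23,.25,(140,230,400,520))
print('by');comp(.02,.1,(130,300,310,360))
E
python3 m1.py
python3 - <<'E'
from h import *
for n,reg in(('top',(170,285,180,300)),('top',(140,280,400,520)),('scene',(160,300,330,440)),('scene',(110,260,140,250))):
    i=np.load(n+'i.npy');a,b,c,d=reg
    save(n+f'_c{c}',cv2.resize(i[a:b,c:d],None,fx=5,fy=5,interpolation=cv2.INTER_CUBIC))
E
```

```text
table -0.000550696370030912
grips
n 285 px [215 180  20  17] mean [0.6346 0.1828 0.195 ] zmax [0.2001 0.2029] rect [636.5 185.3] [28.2 24. ] 85.8
n 304 px [210 210  22  17] mean [0.5777 0.1868 0.2034] zmax [0.2103 0.2127] rect [579.2 190.3] [28.5 24.1] 85.7
n 240 px [213 243  20  14] mean [0.5227 0.1856 0.1887] zmax [0.1908 0.1931] rect [522.7 188.3] [28.7 23.5] 87.2
prong
n 1029 px [460 155  41 111] mean [ 0.6067 -0.2676  0.1978] zmax [0.1952 0.2186] rect [ 584.  -276.7] [ 58.8 194.3] 84.9
rack
n 33 px [208 183   8   7] mean [0.6685 0.2513 0.0478] zmax [0.0488 0.0507] rect [669.7 251.3] [12.4 18.1] 35.9
n 169 px [236 185  40  25] mean [0.6576 0.1371 0.0486] zmax [0.0489 0.0518] rect [662.7 145.6] [78.8 59.9] 45.8
n 12 px [216 204   4   4] mean [0.6237 0.2341 0.0483] zmax [0.0491 0.0569] rect [624.2 233.9] [2.5 6.9] 72.9
n 289 px [206 207  69  29] mean [0.6054 0.1666 0.0486] zmax [0.0489 0.0524] rect [587.6 185.5] [ 63.  149.2] 0.5
n 465 px [203 221  71  24] mean [0.5532 0.1845 0.0484] zmax [0.049  0.0516] rect [567.3 188.8] [149.8  50.9] 86.8
n 27 px [255 243   3  18] mean [0.5213 0.1486 0.0504] zmax [0.0509 0.0581] rect [521.7 148.5] [ 0.9 36.1] 86.8
n 9 px [268 250   4   6] mean [0.5187 0.1215 0.0406] zmax [0.0404 0.0414] rect [519.  122.3] [10.9  6.1] 45.0
n 435 px [201 259  70  11] mean [0.496  0.1911 0.0489] zmax [0.049  0.0516] rect [494.6 193.1] [ 21.4 149.7] 0.2
posttop
n 557 px [470 153  38  22] mean [ 0.6626 -0.2847  0.2389] zmax [0.2394 0.2414] rect [ 663.7 -285.9] [60.2 26.5] 76.2
by
n 445 px [322 142  26  29] mean [ 0.7373 -0.0254  0.0288] zmax [0.029  0.0314] rect [738.7 -25.9] [59.2 40.5] 30.0
n 229 px [323 204  16  18] mean [ 0.6028 -0.013   0.0701] zmax [0.0741 0.0763] rect [604.1 -13.5] [32.6 31.7] 89.2
n 340 px [318 258  30  30] mean [ 0.4748 -0.0177  0.0456] zmax [0.0517 0.0562] rect [475.5 -15.8] [61.9 60.9] 89.1
```

View pics/scene_c330.png

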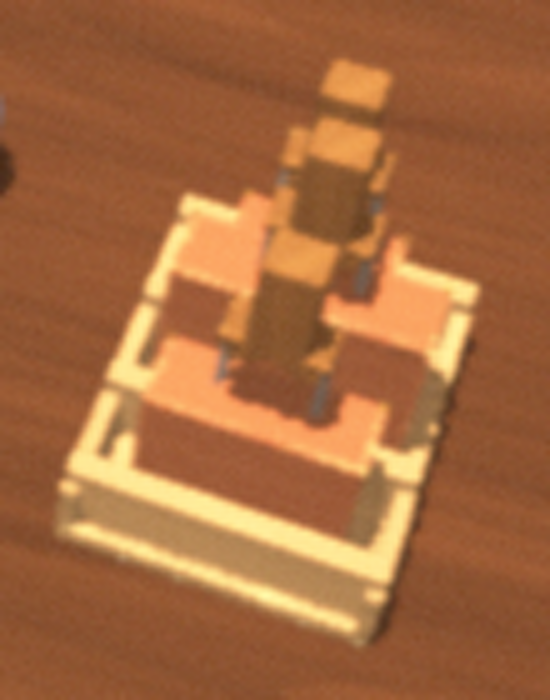

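View pics/top_c180.png

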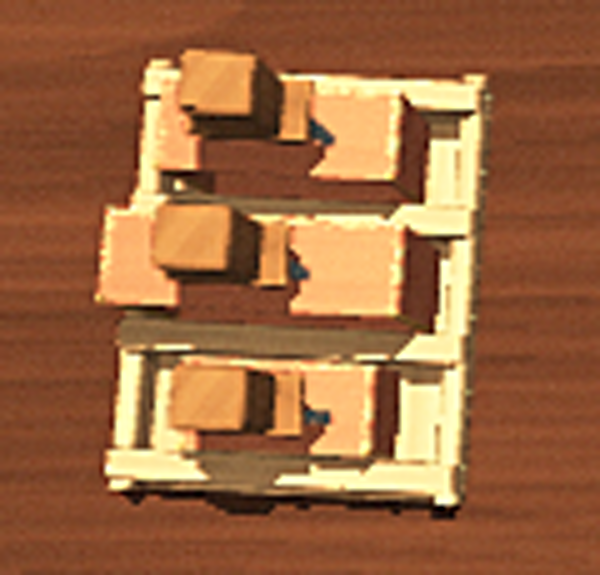

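View pics/top_c400.png

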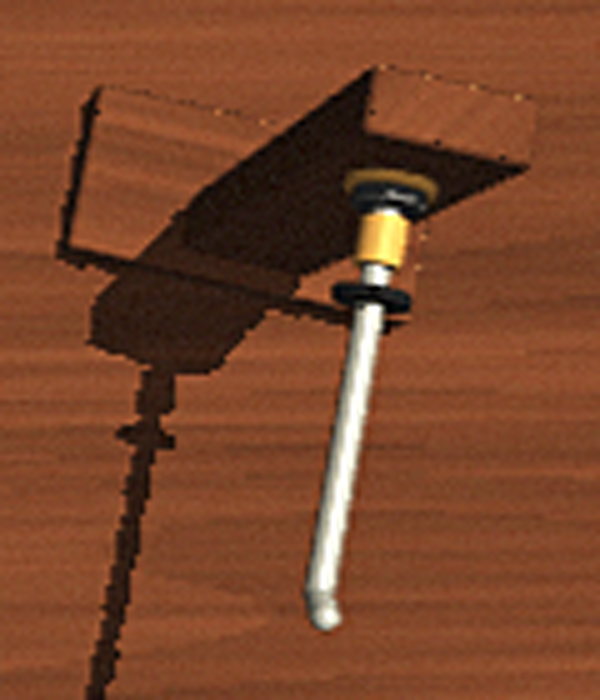

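View pics/scene_c140.png

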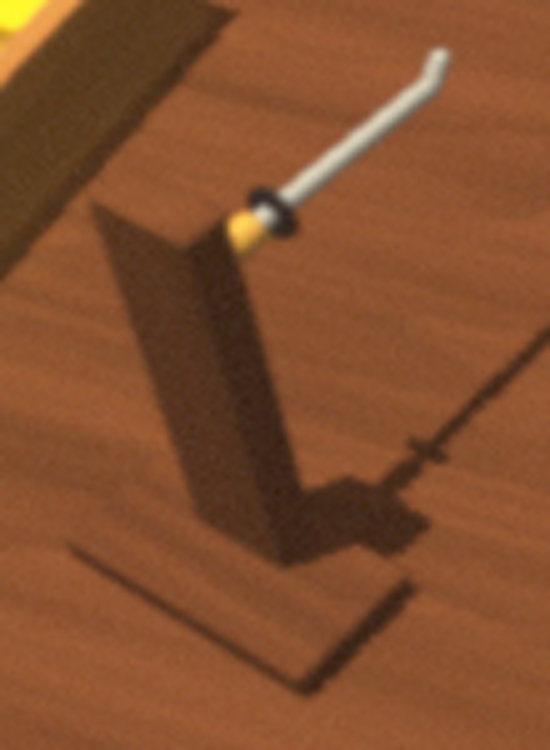

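```bash
cat > m2.py <<'E'
from h import *
D={}
for n in('top','scene'): D[n]=(np.load(n+'i.npy'),cloud(n,np.load(n+'0.npy')))
for nm,cx,zt in(('med',.6365,.1),('large',.579,.12),('small',.5227,.08)):
  for n in D:
    i,P=D[n]
    m=(abs(P[...,0]-cx)<.027)&(abs(P[...,1]-.188)<.065)
    t=m&(abs(P[...,2]-zt)<.004)
    f=m&(P[...,2]<zt-.008)&(P[...,2]>.054)
    q=P[t]
    if len(q)>20: print(nm,n,'tray top n',len(q),'x',np.percentile(q[:,0],[2,50,98]).round(4),'y',np.percentile(q[:,1],[2,98]).round(4),cv2.minAreaRect(q[:,:2].astype(np.float32)*1000))
    q=P[f]
    if len(q): print(nm,n,'face n',len(q),'x',np.percentile(q[:,0],[2,25,50,75,98]).round(4),'y',np.percentile(q[:,1],[2,98]).round(4))
E
python3 m2.py
```

```text
med top tray top n 558 x [0.6163 0.6295 0.6534] y [0.1371 0.2344] ((636.7647094726562, 185.82403564453125), (100.54119873046875, 38.50222396850586), 86.07366180419922)
med top face n 67 x [0.6147 0.6213 0.6273 0.6404 0.6513] y [0.1347 0.2361]
med scene tray top n 676 x [0.6187 0.6401 0.6587] y [0.1372 0.2332] ((638.3192749023438, 185.1861572265625), (99.97802734375, 41.53738784790039), 85.460693359375)
med scene face n 459 x [0.652  0.6547 0.6564 0.658  0.6603] y [0.1366 0.2316]
large top tray top n 741 x [0.5588 0.5746 0.5981] y [0.1317 0.2486] ((579.3004150390625, 190.72805786132812), (120.48895263671875, 38.03975296020508), 86.57984161376953)
large top face n 88 x [0.5567 0.5644 0.5727 0.5833 0.5932] y [0.1295 0.2492]
large scene tray top n 536 x [0.5606 0.5828 0.6019] y [0.1319 0.2486] ((580.162109375, 190.1331329345703), (119.88223266601562, 41.837013244628906), 86.2858657836914)
large scene face n 360 x [0.5936 0.5964 0.6002 0.6016 0.6038] y [0.1301 0.2478]
small top tray top n 358 x [0.5037 0.518  0.5416] y [0.1484 0.2259] ((522.8900756835938, 188.27438354492188), (80.0694351196289, 37.912601470947266), 86.89112854003906)
small top face n 29 x [0.5036 0.51   0.5204 0.533  0.5394] y [0.1474 0.1497]
small scene tray top n 72 x [0.5033 0.5152 0.5285] y [0.1493 0.2278] ((515.7381591796875, 188.436767578125), (79.40253448486328, 21.36359214782715), 85.17587280273438)
```

```bash
cat > m3.py <<'E'
from h import *
for n,reg in(('top',(150,275,440,520)),('scene',(110,180,140,240))):
    i=np.load(n+'i.npy');P=cloud(n,np.load(n+'0.npy'))
    a,b,c,d=reg
    hsv=cv2.cvtColor(i,cv2.COLOR_BGR2HSV)
    m=np.zeros(i.shape[:2],bool); m[a:b,c:d]=True
    steel=m&(hsv[...,1]<60)&(hsv[...,2]>110)&(P[...,2]>.17)&(P[...,2]<.23)
    q=P[steel]; print(n,'steel',len(q),'z',np.percentile(q[:,2],[5,50,95]).round(4),'x range',q[:,0].min().round(4),q[:,0].max().round(4))
    s=q[(q[:,2]<.2)]
    L=cv2.fitLine(s[:,:3].astype(np.float32),cv2.DIST_HUBER,0,.001,.001).ravel()
    L[:3]*=np.sign(L[0]); print(' line dir',L[:3],'pt',L[3:],'yaw',np.degrees(np.arctan2(L[1],L[0])))
    e=L[:2]/np.hypot(*L[:2]); tt=(q[:,:2]-L[3:5])@e; 
    print(' tip end',L[3:5]+e*np.percentile(tt,0.5), tt.min(), 'tip pts hi',q[q[:,2]>.2].mean(0))
    # pad: dark ring
    pt=m&(P[...,2]>.234)&(P[...,2]<.246); q=P[pt]
    r=cv2.minAreaRect(q[:,:2].astype(np.float32)*1000); print(' post top',len(q),r)
    bx=cv2.boxPoints(r); print(bx.round(1).tolist())
    dark=m&(i.max(-1)<45)&(P[...,2]>.17)&(P[...,2]<.215); 
    q=P[dark]; tt=(q[:,:2]-L[3:5])@e; nn=(q[:,:2]-L[3:5])@np.array([-e[1],e[0]])
    k=abs(nn)<.02; h,ed=np.histogram(tt[k],bins=np.arange(-.1,.14,.004)); print([(round(float(x),3),int(y)) for x,y in zip(ed,h) if y])
E
python3 m3.py
```

```text
top steel 350 z [0.1918 0.1942 0.2032] x range 0.4895 0.6446
 line dir [ 0.96998006 -0.24303274 -0.00859074] pt [ 0.55590034 -0.25916874  0.19403103] yaw -14.066133
 tip end [ 0.49062945 -0.24281484] -0.06841843866273646 tip pts hi [ 0.52480379 -0.251749    0.20313336]
 post top 528 ((663.6908569335938, -285.89764404296875), (60.16010284423828, 26.450687408447266), 76.19505310058594)
[[643.7000122070312, -312.0], [669.4000244140625, -318.29998779296875], [683.7000122070312, -259.79998779296875], [658.0, -253.5]]
[(0.044, 1), (0.048, 28), (0.052, 28), (0.064, 1), (0.084, 2), (0.088, 36), (0.092, 18), (0.096, 63)]
scene steel 166 z [0.191  0.1947 0.2013] x range 0.4915 0.6168
 line dir [ 0.9693423  -0.24546108 -0.01115366] pt [ 0.5562237  -0.25716653  0.19443502] yaw -14.209985
 tip end [ 0.49476073 -0.24160262] -0.0660989163396162 tip pts hi [ 0.50674386 -0.24499666  0.20317851]
 post top 280 ((665.6176147460938, -286.3314208984375), (62.27982711791992, 27.431657791137695), 75.86296844482422)
[[644.7000122070312, -313.20001220703125], [671.2999877929688, -319.8999938964844], [686.5, -259.5], [659.9000244140625, -252.8000030517578]]
[]
```

```bash
cat >> h.py <<'E'
HO=np.array([.5695,-.262]);HY=np.radians(-14.1);E=np.array([np.cos(HY),np.sin(HY)]);N=np.array([-E[1],E[0]])
def pose():
    s=observe();return np.array(s['tool_pos']),R.from_rotvec(s['tcp_rot']),s
def to(x,y,z,yaw):
    """print tool-frame shift & turn to put TCP at world x,y,z with jaw axis at yaw from world +y or -y"""
    p,r,s=pose(); M=r.as_matrix()
    best=None
    for sg in(1,-1):
        yw=np.radians(yaw); zz=sg*np.array([-np.sin(yw),np.cos(yw),0]); xx=np.array([0,0,-1.]); yy=np.cross(zz,xx)
        T=R.from_matrix(np.stack([xx,yy,zz],1)); rv=(r.inv()*T).as_rotvec(degrees=True)
        if best is None or np.linalg.norm(rv)<np.linalg.norm(best): best=rv
    d=np.array([x,y,z])-p
    print('t',round(s['t'],2),'pos',p.round(4),'shift',(M.T@d).round(4),'turn',best.round(2),'axes',M.T.round(3).tolist())
    return best
def hk(x,y,z,off=0.0): # hook frame -> TCP world
    q=HO+E*x+N*y; return q[0],q[1],z
def now():
    p,r,s=pose(); d=p[:2]-HO
    f=np.array(s['wrist_force']);print('t',round(s['t'],2),'hook x,y',(d@E).round(4),(d@N).round(4),'z',p[2].round(4),'F e,n,z',(f[:2]@E).round(2),(f[:2]@N).round(2),f[2].round(2),'w',round(s['gripper_width'],4),'q',np.round(s['q'],2))
E
python3 - <<'E'
from h import *
to(.5795,.1905,.3031,-3.5); now()
E
```

```text
t 0.1 pos [0.2078 0.5627 0.3032] shift [ 3.000e-04 -4.777e-01 -2.203e-01] turn [-16.77  -0.06  -0.02] axes [[-0.001, -0.001, -1.0], [-0.938, 0.346, 0.0], [0.346, 0.938, -0.001]]
t 0.1 hook x,y -0.5517 0.7117 z 0.3032 F e,n,z -0.07 -0.19 -0.2 w 0.0855 q [ 1.    0.1   0.1   1.56 -0.    1.35]
```

Call:
jog_arm(
  deltas=[
    [1,0,-0.034,-0.016,-7,0,0],
    [1,0,-0.034,-0.02,-7,0,0],
    [1,0,-0.03,-0.026,-2.8,0,0],
    [1,0,-0.03,-0.026,0,0,0],
    [1,0,-0.03,-0.026,0,0,0],
  ],
)

```text
t: 0.52
tool_pos: [0.3449, 0.4237, 0.3036]
tcp_rot: [-1.16, 1.24, 1.16]
wrist_force: [-0.3, 0.3, 0.7]
gripper_width: 0.0855
```

```bash
python3 -c "
from h import *
to(.5795,.1905,.3031,-3.5)"
```

```text
t 0.52 pos [0.3449 0.4237 0.3036] shift [ 0.0005 -0.2497 -0.217 ] turn [-0.33 -0.02 -0.02] axes [[-0.0, -0.0, -1.0], [-0.998, 0.067, 0.0], [0.067, 0.998, -0.0]]
```

Call:
jog_arm(
  deltas=[
    [1,0,-0.03,-0.026,0,0,0],
    [1,0,-0.03,-0.026,0,0,0],
    [1,0,-0.03,-0.026,0,0,0],
    [1,0,-0.03,-0.026,0,0,0],
    [1,0,-0.03,-0.026,0,0,0],
  ],
)

```text
t: 0.93
tool_pos: [0.486, 0.2836, 0.3037]
tcp_rot: [-1.159, 1.241, 1.159]
wrist_force: [0.9, 2.1, 0.1]
gripper_width: 0.0854
```

Call:
jog_arm(
  deltas=[
    [1,0,-0.03,-0.026,0,0,0],
    [1,0,-0.03,-0.026,0,0,0],
    [1,0,-0.02,-0.014,0,0,0],
    [1,0,0,0,0,0,0],
  ],
)

```text
t: 1.27
tool_pos: [0.5633, 0.2102, 0.3026]
tcp_rot: [-1.156, 1.244, 1.156]
wrist_force: [0.1, 0.4, -0.5]
gripper_width: 0.0855
```

```bash
python3 -c "
from h import *
to(.5795,.1905,.2405,-3.5)"
```

```text
t 1.27 pos [0.5633 0.2102 0.3026] shift [ 0.0622 -0.0176 -0.0185] turn [-0.65 -0.06 -0.02] axes [[-0.0, -0.001, -1.0], [-0.997, 0.072, 0.0], [0.072, 0.997, -0.001]]
```

Call:
jog_arm(
  deltas=[
    [1,0,-0.0176,-0.0185,-0.6,0,0],
    [1,0.02,0,0,0,0,0],
    [1,0.022,0,0,0,0,0],
    [1,0,0,0,0,0,0],
  ],
)

```text
t: 1.6
tool_pos: [0.575, 0.1941, 0.2571]
tcp_rot: [-1.164, 1.241, 1.171]
wrist_force: [-1.1, -0.3, -1.1]
gripper_width: 0.0856
```

```bash
python3 -c "
from h import *
to(.5795,.1905,.2405,-3.5)
i,d=camera('top');save('t1',cv2.resize(i[150:300,170:320],None,fx=4,fy=4))
i,d=camera('scene');save('s1',cv2.resize(i[130:290,300:460],None,fx=4,fy=4))"
```

```text
t 1.6 pos [0.575  0.1941 0.2571] shift [ 0.0166 -0.0048 -0.0034] turn [ 0.19 -0.05 -0.38] axes [[-0.007, -0.001, -1.0], [-0.998, 0.058, 0.007], [0.058, 0.998, -0.001]]
```

View pics/t1.png

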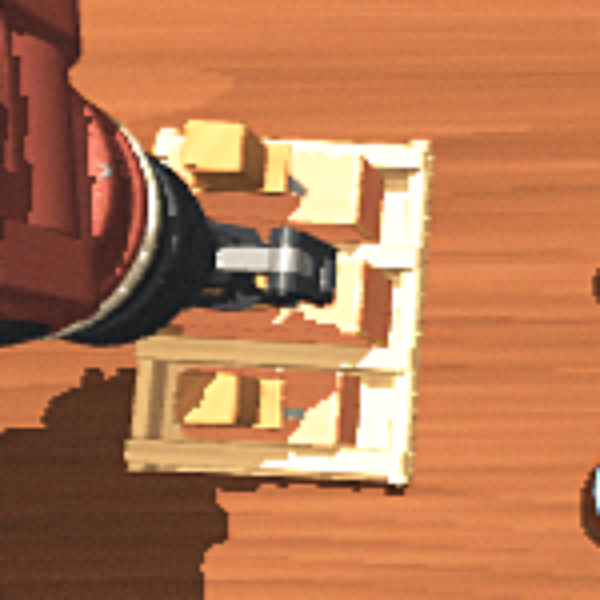

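```bash
python3 -c "
from h import *
to(.5795,.1905,.2405,-3.5);now()"
```

```text
t 1.7 pos [0.5759 0.1946 0.2614] shift [ 0.0209 -0.0039 -0.0039] turn [ 0.23 -0.01 -0.13] axes [[-0.002, -0.0, -1.0], [-0.998, 0.057, 0.002], [0.057, 0.998, -0.0]]
t 1.7 hook x,y -0.1051 0.4444 z 0.2614 F e,n,z 0.29 0.48 0.58 w 0.0859 q [0.11 0.13 0.04 1.49 0.   0.17]
```

Call:
jog_arm(
  deltas=[
    [1,0.0,-0.004,-0.004,0,0,0],
    [1,0.02,0,0,0.2,0,0],
    [1,0,0,0,0,0,0],
  ],
)

```text
t: 1.95
tool_pos: [0.5803, 0.19, 0.2408]
tcp_rot: [-1.164, 1.238, 1.165]
wrist_force: [-1.3, 0.2, -1.7]
gripper_width: 0.0851
```

```bash
python3 -c "
from h import *
to(.5795,.1905,.2405,-3.5);now()"
```

```text
t 1.95 pos [0.5803 0.19   0.2408] shift [0.0003 0.0008 0.0004] turn [ 0.02 -0.01 -0.06] axes [[-0.001, -0.0, -1.0], [-0.998, 0.061, 0.001], [0.061, 0.998, -0.0]]
t 1.95 hook x,y -0.0996 0.441 z 0.2408 F e,n,z -1.29 -0.07 -1.67 w 0.0851 q [ 0.1   0.13  0.02  1.45 -0.    0.16]
```

Close.

Call:
jog_arm(
  deltas=[
    [0.2,0,0,0,0,0,0],
    [0.2,0,0,0,0,0,0],
    [0,0,0,0,0,0,0],
    [0,0,0,0,0,0,0],
    [0,0,0,0,0,0,0],
  ],
  grip_force=80,
)

```text
t: 2.37
tool_pos: [0.5808, 0.1903, 0.2429]
tcp_rot: [-1.165, 1.236, 1.164]
wrist_force: [2.3, -1.8, 0.9]
gripper_width: 0.0271
```

```bash
python3 -c "
from h import *
now()"
```

```text
t 2.37 hook x,y -0.0992 0.4414 z 0.2429 F e,n,z 2.69 -1.17 0.92 w 0.0271 q [0.1  0.13 0.02 1.45 0.   0.16]
```

Call:
jog_arm(
  deltas=[
    [0,0,0,0,0,0,0],
    [0,0,0,0,0,0,0],
  ],
)

```text
t: 2.53
tool_pos: [0.5808, 0.1904, 0.2429]
tcp_rot: [-1.165, 1.236, 1.164]
wrist_force: [-0.4, 1.6, 5.5]
gripper_width: 0.0275
```

```bash
python3 -c "
from h import *
now();to(.5795,.1905,.2405,-3.5)"
```

```text
t 2.53 hook x,y -0.0993 0.4415 z 0.2429 F e,n,z -0.74 1.45 5.52 w 0.0275 q [0.1  0.13 0.02 1.45 0.   0.16]
t 2.53 pos [0.5808 0.1904 0.2429] shift [0.0024 0.0013 0.    ] turn [0.03 0.04 0.08] axes [[0.001, 0.001, -1.0], [-0.998, 0.061, -0.001], [0.061, 0.998, 0.001]]
```

Call:
jog_arm(
  deltas=[
    [0,-0.01,0,0,0,0,0],
    [0,-0.02,0,0,0,0,0],
    [0,-0.03,0,0,0,0,0],
    [0,-0.03,0,0,0,0,0],
    [0,-0.015,0,0,0,0,0],
  ],
)

```text
t: 2.95
tool_pos: [0.5806, 0.19, 0.3506]
tcp_rot: [-1.165, 1.235, 1.162]
wrist_force: [1.4, 0.4, -2.8]
gripper_width: 0.0271
```

```bash
python3 -c "
from h import *
now();to(.575,.05,.345,-4)
i,d=camera('top');save('t2',cv2.resize(i[150:300,170:320],None,fx=4,fy=4))
i,d=camera('scene');save('s2',cv2.resize(i[80:290,280:460],None,fx=3,fy=3))"
```

```text
t 2.95 hook x,y -0.0994 0.4411 z 0.3506 F e,n,z 1.27 0.71 -2.8 w 0.0271 q [ 0.1   0.15  0.23  1.65 -0.    0.16]
t 2.95 pos [0.5806 0.19   0.3506] shift [ 0.0056 -0.0029 -0.1401] turn [0.51 0.01 0.15] axes [[0.003, 0.0, -1.0], [-0.998, 0.061, -0.003], [0.061, 0.998, 0.0]]
```

View pics/s2.png

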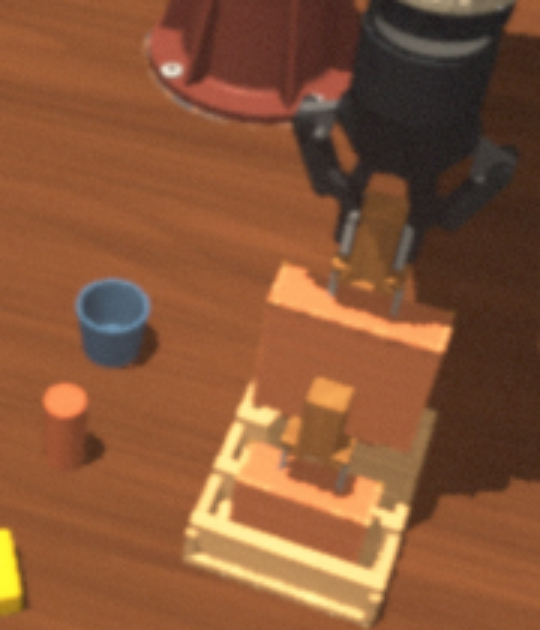

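Call:
jog_arm(
  deltas=[
    [0,0,0,-0.015,0,0,0],
    [0,0,0,-0.03,0,0,0],
    [0,0,0,-0.035,0,0,0],
    [0,0,0,-0.035,0,0,0],
    [0,0,0,-0.035,0,0,0],
  ],
)

```text
t: 3.47
tool_pos: [0.5702, 0.0386, 0.3444]
tcp_rot: [-1.163, 1.24, 1.167]
wrist_force: [1.1, -0.1, -3.5]
gripper_width: 0.0271
```

Call:
jog_arm(
  deltas=[
    [0,0,0.008,-0.03,2.1,0,0],
    [0,0,0.014,-0.03,2.1,0,0],
    [0,0,0.016,-0.03,2.2,0,0],
    [0,0,0.016,-0.03,2.1,0,0],
    [0,0,0.016,-0.03,2.1,0,0],
  ],
)

```text
t: 3.88
tool_pos: [0.4801, -0.0993, 0.3443]
tcp_rot: [-1.022, 1.318, 1.027]
wrist_force: [0.2, -0.5, -2.9]
gripper_width: 0.0275
```

```bash
python3 -c "
from h import *
now();to(*hk(-.13,0,.3),-14.1)"
```

```text
t 3.88 hook x,y -0.1263 0.136 z 0.3443 F e,n,z 0.27 -0.43 -2.89 w 0.0275 q [-0.47 -0.21 -0.14  1.65 -0.   -0.22]
t 3.88 pos [ 0.4801 -0.0993  0.3443] shift [ 0.0443  0.0033 -0.136 ] turn [-0.1   0.02 -0.2 ] axes [[-0.003, 0.001, -1.0], [-0.969, 0.245, 0.004], [0.245, 0.969, 0.0]]
```

Call:
jog_arm(
  deltas=[
    [0,0.01,0.001,-0.03,0,0,0],
    [0,0.01,0.001,-0.03,0,0,0],
    [0,0.01,0.001,-0.03,0,0,0],
    [0,0.01,0,-0.03,0,0,0],
    [0,0.004,0,-0.016,0,0,0],
  ],
)

```text
t: 4.3
tool_pos: [0.4437, -0.2314, 0.299]
tcp_rot: [-1.021, 1.318, 1.028]
wrist_force: [-0.6, -0.6, -4.4]
gripper_width: 0.027
```

Call:
jog_arm(
  deltas=[
    [0,0,0,0,0,0,0],
    [0,0,0,0,0,0,0],
  ],
)

```text
t: 4.47
tool_pos: [0.4448, -0.2295, 0.3006]
tcp_rot: [-1.021, 1.317, 1.028]
wrist_force: [1.2, 0.7, -2.5]
gripper_width: 0.0269
```

```bash
python3 -c "
from h import *
now();to(*hk(-.10,0,.3),-14.1)
i,d=camera('top');save('t3',cv2.resize(i[130:330,400:560],None,fx=3,fy=3));np.save('td.npy',d)
i,d=camera('scene');save('s3',cv2.resize(i[40:240,140:340],None,fx=3,fy=3))"
```

```text
t 4.47 hook x,y -0.1289 0.0011 z 0.3006 F e,n,z 1.01 1.01 -2.52 w 0.0269 q [-0.74 -0.2  -0.2   1.57  0.   -0.49]
t 4.47 pos [ 0.4448 -0.2295  0.3006] shift [ 0.0005 -0.0289 -0.001 ] turn [-0.11  0.11 -0.19] axes [[-0.003, 0.003, -1.0], [-0.969, 0.246, 0.003], [0.246, 0.969, 0.002]]
```

View pics/s3.png

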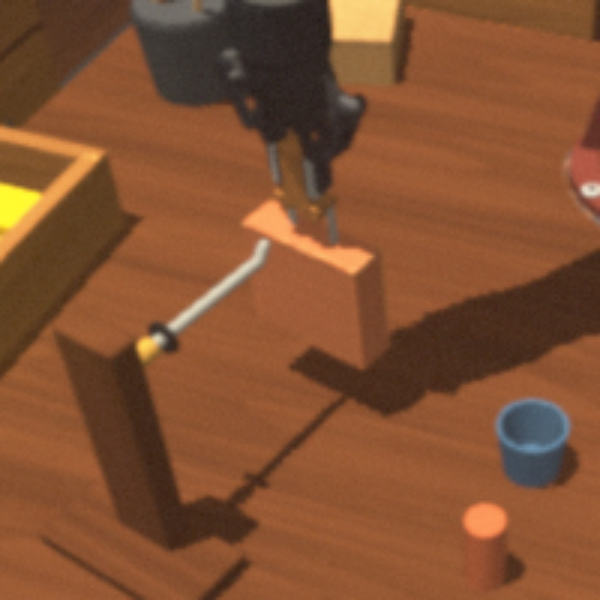

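View pics/t3.png

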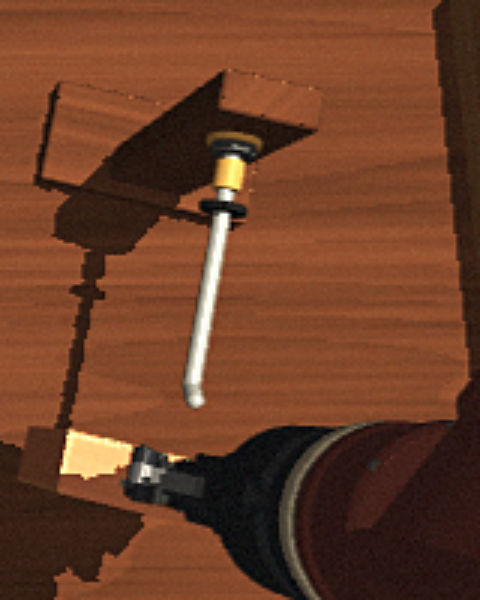

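The large strainer is held just in front of the tip, which is at crop (263,245) in the scene view. I'll check its lateral position from the depth before threading.

```bash
cat > lat.py <<'E'
from h import *
import sys
half,top,hgt=float(sys.argv[1]),float(sys.argv[2]),float(sys.argv[3])
p,r,s=pose(); g=p.copy(); g[2]-=.0534
i,d=camera('scene');P=cloud('scene',d)
dx=(P[...,:2]-HO)@E;dy=(P[...,:2]-HO)@N;gx,gy=(g[:2]-HO)@E,(g[:2]-HO)@N
b=(abs(dx-gx)<.03)&(abs(dy-gy)<.08)&(P[...,2]<g[2]-top-.012)&(P[...,2]>g[2]-top-hgt+.012)&(dx>gx+.012)
print('face n',b.sum(),'x',np.median(dx[b])-.019,'y edges',np.percentile(dy[b],[.5,99.5]).round(4),'mid',np.percentile(dy[b],[.5,99.5]).mean().round(4))
t=(abs(dx-gx)<.025)&(abs(dy-gy)<.08)&(abs(P[...,2]-(g[2]-top))<.008)
print('tray top z',np.median(P[...,2][t]).round(4),'exp',(g[2]-top).round(4),'y edges',np.percentile(dy[t],[.5,99.5]).round(4))
t=(abs(dx-gx)<.02)&(abs(dy-gy)<.025)&(P[...,2]>g[2]+.015)&(P[...,2]<g[2]+.03); print('grip',t.sum(),np.median(dx[t]),np.median(dy[t])) 
now()
E
python3 lat.py .06 .07 .11
```

```text
face n 840 x -0.12911126364661654 y edges [-0.0569  0.0634] mid 0.0033
tray top z 0.1798 exp 0.1786 y edges [-0.0581  0.0633]
grip 121 -0.11869618964250603 -0.004843002626074787
t 4.62 hook x,y -0.128 0.0025 z 0.3024 F e,n,z -0.03 -0.21 -4.23 w 0.0271 q [-0.74 -0.2  -0.2   1.57  0.   -0.49]
```

Call:
jog_arm(
  deltas=[
    [0,0.002,0,-0.002,0,0,0],
    [0,0,-0.015,0,0,0,0],
    [0,0,-0.015,0,0,0,0],
    [0,0,0,0,0,0,0],
  ],
)

```text
t: 4.95
tool_pos: [0.4763, -0.2383, 0.3006]
tcp_rot: [-1.028, 1.314, 1.026]
wrist_force: [-0.2, -0.7, -3.8]
gripper_width: 0.027
```

```bash
python3 -c "
from h import *
now()
i,d=camera('scene');save('s4',cv2.resize(i[60:200,170:310],None,fx=4,fy=4))"
```

```text
t 4.95 hook x,y -0.0961 0.0003 z 0.3006 F e,n,z 0.01 -0.77 -3.81 w 0.027 q [-0.71 -0.1  -0.12  1.56  0.   -0.47]
```

View pics/s4.png

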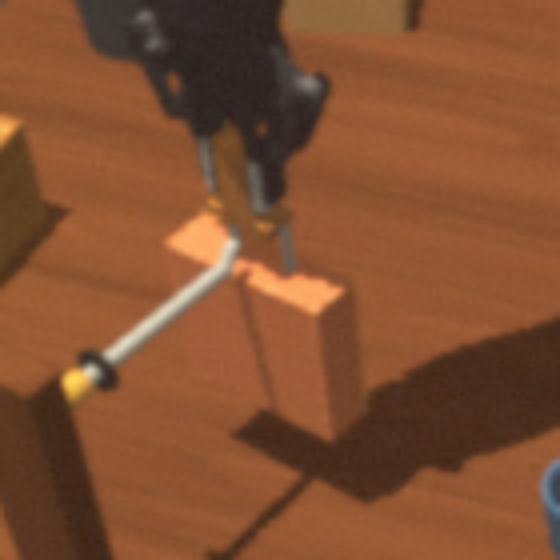

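The tip at (232,245) is entering between the uprights, below the cross-piece and above the tray top. I'll keep going.

Call:
jog_arm(
  deltas=[
    [0,0,-0.013,0,0,0,0],
    [0,0,-0.013,0,0,0,0],
    [0,0,-0.013,0,0,0,0],
    [0,0,-0.013,0,0,0,0],
    [0,0,0,0,0,0,0],
  ],
)

```text
t: 5.42
tool_pos: [0.5261, -0.2509, 0.3005]
tcp_rot: [-1.027, 1.315, 1.027]
wrist_force: [-1.5, 1.3, -4.1]
gripper_width: 0.0274
```

Call:
jog_arm(
  deltas=[
    [0,0,0,0,0,0,0],
    [0,0,0,0,0,0,0],
  ],
)

```text
t: 5.58
tool_pos: [0.5245, -0.2506, 0.3009]
tcp_rot: [-1.026, 1.316, 1.027]
wrist_force: [-0.1, 0.5, -3.3]
gripper_width: 0.0274
```

```bash
python3 -c "
from h import *
now()
i,d=camera('scene');save('s5',cv2.resize(i[60:200,170:310],None,fx=4,fy=4))
now();to(*hk(-.045,0,.2834),-14.1)"
```

```text
t 5.58 hook x,y -0.0464 0.0001 z 0.3009 F e,n,z -0.24 0.48 -3.33 w 0.0274 q [-0.67  0.05  0.03  1.56 -0.   -0.43]
t 5.63 hook x,y -0.0464 0.0 z 0.301 F e,n,z 0.14 0.73 -3.06 w 0.0269 q [-0.67  0.05  0.03  1.56 -0.   -0.43]
t 5.63 pos [ 0.5245 -0.2507  0.301 ] shift [ 0.0176 -0.0014 -0.    ] turn [ 0.03  0.01 -0.02] axes [[-0.0, 0.0, -1.0], [-0.97, 0.243, 0.0], [0.243, 0.97, 0.0]]
```

View pics/s5.png

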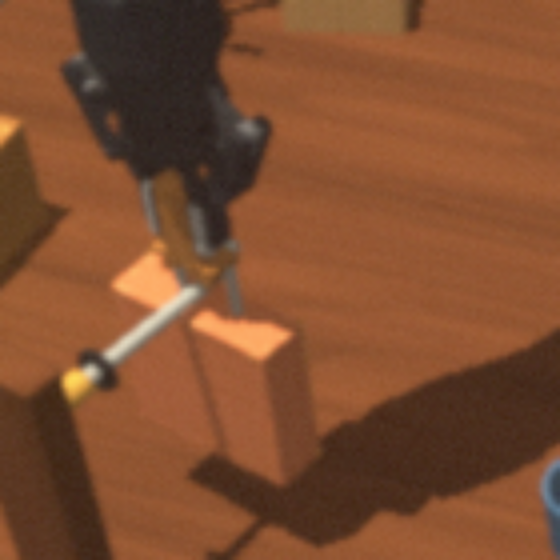

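Call:
jog_arm(
  deltas=[
    [0,0.007,0,0,0,0,0],
    [0,0.006,0,0,0,0,0],
    [0,0,0,0,0,0,0],
    [0,0,0,0,0,0,0],
  ],
)

```text
t: 5.97
tool_pos: [0.5246, -0.2508, 0.2871]
tcp_rot: [-1.025, 1.316, 1.027]
wrist_force: [0.1, -0.1, -3.8]
gripper_width: 0.0273
```

```bash
python3 -c "
from h import *
now()"
```

```text
t 5.97 hook x,y -0.0463 -0.0001 z 0.2871 F e,n,z 0.1 -0.11 -3.8 w 0.0273 q [-0.67  0.05  0.01  1.53  0.   -0.42]
```

Call:
jog_arm(
  deltas=[
    [0,0.002,0,0,0,0,0],
    [0,0,0,0,0,0,0],
  ],
)

```text
t: 6.13
tool_pos: [0.525, -0.2511, 0.2857]
tcp_rot: [-1.026, 1.316, 1.026]
wrist_force: [-0.3, 0.2, -3.4]
gripper_width: 0.0269
```

```bash
python3 -c "
from h import *
now()"
```

```text
t 6.13 hook x,y -0.0458 -0.0002 z 0.2857 F e,n,z -0.37 0.14 -3.44 w 0.0269 q [-0.67  0.05  0.    1.53  0.   -0.42]
```

Call:
jog_arm(
  deltas=[
    [0,0.002,0,0,0,0,0],
    [0,0,0,0,0,0,0],
  ],
)

```text
t: 6.3
tool_pos: [0.525, -0.251, 0.2836]
tcp_rot: [-1.026, 1.316, 1.026]
wrist_force: [0.6, -0.4, -4.4]
gripper_width: 0.0272
```

```bash
python3 -c "
from h import *
now()"
```

```text
t 6.3 hook x,y -0.0458 -0.0002 z 0.2836 F e,n,z 0.63 -0.21 -4.38 w 0.0272 q [-0.67  0.05 -0.    1.52  0.   -0.42]
```

Not in contact yet. I'll go on in 1 mm steps.

Call:
jog_arm(
  deltas=[
    [0,0.001,0,0,0,0,0],
    [0,0,0,0,0,0,0],
  ],
)

```text
t: 6.47
tool_pos: [0.5251, -0.2511, 0.2829]
tcp_rot: [-1.026, 1.315, 1.026]
wrist_force: [0.2, 0.1, -3.3]
gripper_width: 0.0271
```

Call:
jog_arm(
  deltas=[
    [0,0.001,0,0,0,0,0],
    [0,0,0,0,0,0,0],
  ],
)

```text
t: 6.63
tool_pos: [0.5251, -0.2512, 0.2822]
tcp_rot: [-1.027, 1.315, 1.026]
wrist_force: [0.3, -0.5, 0.1]
gripper_width: 0.0267
```

Call:
jog_arm(
  deltas=[
    [0,0.001,0,0,0,0,0],
    [0,0,0,0,0,0,0],
  ],
)

```text
t: 6.8
tool_pos: [0.5252, -0.2512, 0.2814]
tcp_rot: [-1.027, 1.315, 1.025]
wrist_force: [-1.1, -0.4, 1.5]
gripper_width: 0.0269
```

```bash
python3 -c "
from h import *
now()"
```

```text
t 6.8 hook x,y -0.0456 -0.0004 z 0.2814 F e,n,z -0.96 -0.61 1.48 w 0.0269 q [-0.67  0.04 -0.01  1.52 -0.   -0.42]
```

Call:
jog_arm(
  deltas=[
    [0,-0.0007,-0.006,0,0,0,0],
    [0,0,-0.01,0,0,0,0],
    [0,0,-0.01,0,0,0,0],
    [0,0,-0.01,0,0,0,0],
    [0,0,0,0,0,0,0],
  ],
)

```text
t: 7.22
tool_pos: [0.5615, -0.2607, 0.2815]
tcp_rot: [-1.027, 1.315, 1.025]
wrist_force: [1.9, -3.7, 0.3]
gripper_width: 0.0271
```

```bash
python3 -c "
from h import *
now()"
```

```text
t 7.22 hook x,y -0.0081 -0.0007 z 0.2815 F e,n,z 2.73 -3.16 0.3 w 0.0271 q [-0.65  0.16  0.11  1.53 -0.   -0.4 ]
```

Call:
jog_arm(
  deltas=[
    [0,0,-0.003,0,0,0,0],
    [0,0,-0.003,0,0,0,0],
    [0,0,0,0,0,0,0],
  ],
)

```text
t: 7.47
tool_pos: [0.5659, -0.2615, 0.2817]
tcp_rot: [-1.026, 1.316, 1.026]
wrist_force: [-2.3, -3.6, 0.9]
gripper_width: 0.0272
```

```bash
python3 -c "
from h import *
now()"
```

```text
t 7.47 hook x,y -0.0036 -0.0004 z 0.2817 F e,n,z -1.32 -4.02 0.9 w 0.0272 q [-0.64  0.17  0.13  1.53 -0.   -0.4 ]
```

Call:
jog_arm(
  deltas=[
    [0,0,0,-0.001,0,0,0],
    [0,0,-0.004,0,0,0,0],
    [0,0,-0.003,0,0,0,0],
    [0,0,0,0,0,0,0],
  ],
)

```text
t: 7.8
tool_pos: [0.5727, -0.2639, 0.2814]
tcp_rot: [-1.026, 1.315, 1.026]
wrist_force: [-1.1, -0.3, 0.2]
gripper_width: 0.0273
```

```bash
python3 -c "
from h import *
now()"
```

```text
t 7.8 hook x,y 0.0035 -0.0011 z 0.2814 F e,n,z -0.96 -0.53 0.24 w 0.0273 q [-0.64  0.19  0.16  1.53  0.   -0.39]
```

Call:
jog_arm(
  deltas=[
    [0,0,-0.003,0,0,0,0],
    [0,0,-0.003,0,0,0,0],
    [0,0,0,0,0,0,0],
  ],
)

```text
t: 8.05
tool_pos: [0.5787, -0.2654, 0.2815]
tcp_rot: [-1.026, 1.315, 1.026]
wrist_force: [0.1, -0.1, 0.2]
gripper_width: 0.0273
```

```bash
python3 -c "
from h import *
now()"
```

```text
t 8.05 hook x,y 0.0097 -0.0011 z 0.2815 F e,n,z 0.08 -0.08 0.17 w 0.0273 q [-0.64  0.21  0.18  1.53  0.   -0.39]
```

Call:
jog_arm(
  deltas=[
    [0,0,-0.002,0,0,0,0],
    [0,0,-0.002,0,0,0,0],
    [0,0,0,0,0,0,0],
  ],
)

```text
t: 8.3
tool_pos: [0.5824, -0.2663, 0.2815]
tcp_rot: [-1.026, 1.315, 1.026]
wrist_force: [-1.0, 0.3, 0.7]
gripper_width: 0.0278
```

```bash
python3 -c "
from h import *
now()"
```

```text
t 8.3 hook x,y 0.0136 -0.0011 z 0.2815 F e,n,z -1.07 0.09 0.67 w 0.0278 q [-0.63  0.23  0.19  1.54  0.   -0.39]
```

Call:
jog_arm(
  deltas=[
    [0,0,-0.002,0,0,0,0],
    [0,0,0,0,0,0,0],
  ],
)

```text
t: 8.47
tool_pos: [0.5842, -0.2668, 0.2815]
tcp_rot: [-1.026, 1.315, 1.026]
wrist_force: [-1.0, 0.6, -0.1]
gripper_width: 0.027
```

```bash
python3 -c "
from h import *
now()"
```

```text
t 8.47 hook x,y 0.0154 -0.0011 z 0.2815 F e,n,z -1.08 0.36 -0.08 w 0.027 q [-0.63  0.23  0.2   1.54  0.   -0.39]
```

Call:
jog_arm(
  deltas=[
    [0,0,-0.002,0,0,0,0],
    [0,0,0,0,0,0,0],
  ],
)

```text
t: 8.63
tool_pos: [0.5862, -0.2673, 0.2815]
tcp_rot: [-1.026, 1.315, 1.026]
wrist_force: [-0.8, 0.8, -0.4]
gripper_width: 0.0274
```

```bash
python3 -c "
from h import *
now()"
```

```text
t 8.63 hook x,y 0.0175 -0.0011 z 0.2815 F e,n,z -0.98 0.58 -0.42 w 0.0274 q [-0.63  0.24  0.2   1.54  0.   -0.38]
```

Call:
jog_arm(
  deltas=[
    [0,0,-0.002,0,0,0,0],
    [0,0,0,0,0,0,0],
  ],
)

```text
t: 8.8
tool_pos: [0.5881, -0.2678, 0.2815]
tcp_rot: [-1.026, 1.315, 1.026]
wrist_force: [-1.1, 1.1, 0.2]
gripper_width: 0.0273
```

```bash
python3 -c "
from h import *
now()"
```

```text
t 8.8 hook x,y 0.0195 -0.0011 z 0.2815 F e,n,z -1.38 0.78 0.23 w 0.0273 q [-0.63  0.24  0.21  1.54  0.   -0.38]
```

Call:
jog_arm(
  deltas=[
    [0,0,-0.0015,0,0,0,0],
    [0,0,0,0,0,0,0],
  ],
)

```text
t: 8.97
tool_pos: [0.5895, -0.2682, 0.2816]
tcp_rot: [-1.026, 1.315, 1.026]
wrist_force: [-1.9, 0.8, 0.5]
gripper_width: 0.0272
```

```bash
python3 -c "
from h import *
now()"
```

```text
t 8.97 hook x,y 0.0209 -0.0011 z 0.2816 F e,n,z -2.01 0.34 0.46 w 0.0272 q [-0.63  0.25  0.22  1.54  0.   -0.38]
```

Call:
jog_arm(
  deltas=[
    [0,0,-0.0015,0,0,0,0],
    [0,0,0,0,0,0,0],
  ],
)

```text
t: 9.13
tool_pos: [0.5909, -0.2685, 0.2815]
tcp_rot: [-1.026, 1.315, 1.026]
wrist_force: [-0.9, 1.4, 0.2]
gripper_width: 0.0268
```

```bash
python3 -c "
from h import *
now()"
```

```text
t 9.13 hook x,y 0.0224 -0.0011 z 0.2815 F e,n,z -1.23 1.14 0.15 w 0.0268 q [-0.63  0.25  0.22  1.54  0.   -0.38]
```

Call:
jog_arm(
  deltas=[
    [0,0,-0.001,0,0,0,0],
    [0,0,0,0,0,0,0],
  ],
)

```text
t: 9.3
tool_pos: [0.5919, -0.2688, 0.2816]
tcp_rot: [-1.026, 1.315, 1.026]
wrist_force: [-1.6, 1.6, 0.7]
gripper_width: 0.0274
```

```bash
python3 -c "
from h import *
now()"
```

```text
t 9.3 hook x,y 0.0234 -0.0011 z 0.2816 F e,n,z -1.91 1.15 0.67 w 0.0274 q [-0.63  0.26  0.23  1.54  0.   -0.38]
```

Call:
jog_arm(
  deltas=[
    [0,0,-0.001,0,0,0,0],
    [0,0,0,0,0,0,0],
  ],
)

```text
t: 9.47
tool_pos: [0.5928, -0.269, 0.2815]
tcp_rot: [-1.026, 1.315, 1.026]
wrist_force: [-0.6, 1.3, -0.2]
gripper_width: 0.0275
```

```bash
python3 -c "
from h import *
now()"
```

```text
t 9.47 hook x,y 0.0243 -0.0011 z 0.2815 F e,n,z -0.89 1.1 -0.23 w 0.0275 q [-0.63  0.26  0.23  1.54  0.   -0.38]
```

Call:
jog_arm(
  deltas=[
    [0,0,-0.001,0,0,0,0],
    [0,0,0,0,0,0,0],
  ],
)

```text
t: 9.63
tool_pos: [0.5938, -0.2692, 0.2816]
tcp_rot: [-1.026, 1.315, 1.026]
wrist_force: [-0.2, 2.5, 0.4]
gripper_width: 0.0273
```

```bash
python3 -c "
from h import *
now()"
```

```text
t 9.63 hook x,y 0.0253 -0.0011 z 0.2816 F e,n,z -0.84 2.35 0.42 w 0.0273 q [-0.63  0.26  0.23  1.54  0.   -0.38]
```

Call:
jog_arm(
  deltas=[
    [0,0,-0.001,0,0,0,0],
    [0,0,0,0,0,0,0],
  ],
)

```text
t: 9.8
tool_pos: [0.5948, -0.2695, 0.2816]
tcp_rot: [-1.026, 1.315, 1.026]
wrist_force: [-0.9, 2.6, 0.4]
gripper_width: 0.0273
```

```bash
python3 -c "
from h import *
now()"
```

```text
t 9.8 hook x,y 0.0264 -0.0011 z 0.2816 F e,n,z -1.53 2.34 0.38 w 0.0273 q [-0.63  0.27  0.24  1.54  0.   -0.38]
```

Call:
jog_arm(
  deltas=[
    [0,0,-0.001,0.0006,0,0,0],
    [0,0,0,0,0,0,0],
  ],
)

```text
t: 9.97
tool_pos: [0.5958, -0.2695, 0.2816]
tcp_rot: [-1.027, 1.316, 1.026]
wrist_force: [-1.9, -0.1, -0.2]
gripper_width: 0.0275
```

```bash
python3 -c "
from h import *
now()
i,d=camera('scene');save('s6',cv2.resize(i[60:220,140:300],None,fx=4,fy=4,interpolation=cv2.INTER_CUBIC))
i,d=camera('top');save('t6',cv2.resize(i[140:260,420:540],None,fx=5,fy=5,interpolation=cv2.INTER_CUBIC))"
```

```text
t 9.97 hook x,y 0.0273 -0.0009 z 0.2816 F e,n,z -1.8 -0.57 -0.24 w 0.0275 q [-0.62  0.27  0.24  1.54 -0.   -0.38]
```

View pics/s6.png

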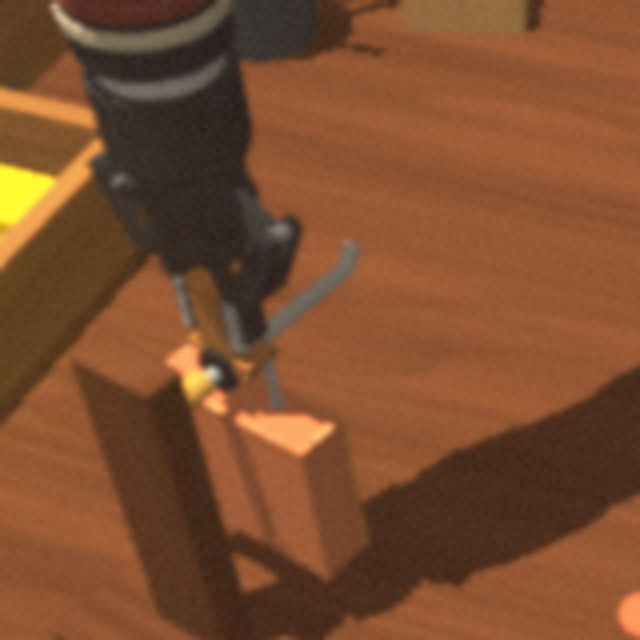

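View pics/t6.png

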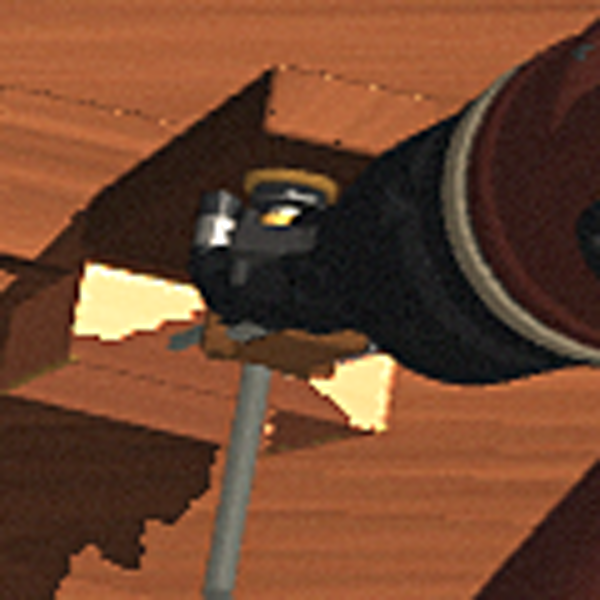

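The pad, at (218,370) in the scene crop, is right up against the cross-piece. I'll keep feeling for it.

Call:
jog_arm(
  deltas=[
    [0,0,-0.001,0,0,0,0],
    [0,0,0,0,0,0,0],
  ],
)

```text
t: 10.23
tool_pos: [0.5965, -0.2697, 0.2817]
tcp_rot: [-1.026, 1.316, 1.026]
wrist_force: [-4.4, 0.4, 1.0]
gripper_width: 0.0273
```

```bash
python3 -c "
from h import *
now()"
```

```text
t 10.23 hook x,y 0.0281 -0.0008 z 0.2817 F e,n,z -4.32 -0.68 0.96 w 0.0273 q [-0.62  0.27  0.24  1.54 -0.   -0.38]
```

Call:
jog_arm(
  deltas=[
    [0,0,-0.001,0,0,0,0],
    [0,0,0,0,0,0,0],
  ],
)

```text
t: 10.4
tool_pos: [0.5972, -0.2698, 0.2816]
tcp_rot: [-1.025, 1.317, 1.027]
wrist_force: [-5.5, -0.0, 1.2]
gripper_width: 0.0275
```

```bash
python3 -c "
from h import *
now()"
```

```text
t 10.4 hook x,y 0.0288 -0.0008 z 0.2816 F e,n,z -5.33 -1.39 1.22 w 0.0275 q [-0.62  0.27  0.25  1.54 -0.   -0.38]
```

Call:
jog_arm(
  deltas=[
    [0,0,-0.001,0,0,0,0],
    [0,0,0,0,0,0,0],
  ],
)

```text
t: 10.57
tool_pos: [0.5978, -0.27, 0.2816]
tcp_rot: [-1.025, 1.317, 1.027]
wrist_force: [-8.4, 1.1, 2.4]
gripper_width: 0.027
```

```bash
python3 -c "
from h import *
now()"
```

```text
t 10.57 hook x,y 0.0294 -0.0009 z 0.2816 F e,n,z -8.43 -0.97 2.37 w 0.027 q [-0.62  0.28  0.25  1.55 -0.   -0.38]
```

Call:
jog_arm(
  deltas=[
    [0,0,-0.0003,0,0,0,0],
    [0,0,0,0,0,0,0],
    [0,0,0,0,0,0,0],
    [0,0,0,0,0,0,0],
  ],
)

```text
t: 10.9
tool_pos: [0.5979, -0.27, 0.2816]
tcp_rot: [-1.025, 1.318, 1.028]
wrist_force: [-9.1, -0.2, 2.5]
gripper_width: 0.0271
```

```bash
python3 -c "
from h import *
now()"
```

```text
t 10.9 hook x,y 0.0295 -0.0008 z 0.2816 F e,n,z -8.76 -2.41 2.46 w 0.0271 q [-0.62  0.28  0.25  1.55 -0.   -0.38]
```

Pressed home at about 7 N beyond sliding. Release.

Call:
jog_arm(
  deltas=[
    [0.5,0,0,0,0,0,0],
    [1,0,0,0,0,0,0],
    [1,0,0,0,0,0,0],
    [1,0,0,0,0,0,0],
  ],
)

```text
t: 11.23
tool_pos: [0.5993, -0.2701, 0.2817]
tcp_rot: [-1.027, 1.315, 1.026]
wrist_force: [0.8, 0.2, 0.2]
gripper_width: 0.0741
```

Call:
jog_arm(
  deltas=[
    [1,-0.02,0,0,0,0,0],
    [1,-0.03,0,0,0,0,0],
    [1,-0.03,0,0,0,0,0],
    [1,0,0.03,0.01,0,0,0],
    [1,0,0.03,0.02,0,0,0],
  ],
)

```text
t: 11.65
tool_pos: [0.5495, -0.2288, 0.3634]
tcp_rot: [-1.029, 1.315, 1.021]
wrist_force: [0.3, 0.9, 0.5]
gripper_width: 0.0856
```

```bash
python3 -c "
from h import *
now();to(.637,.1855,.335,-3.9)
i,d=camera('scene');save('s7',cv2.resize(i[60:220,140:300],None,fx=4,fy=4,interpolation=cv2.INTER_CUBIC))
i,d=camera('top');save('t7',cv2.resize(i[140:260,420:540],None,fx=5,fy=5,interpolation=cv2.INTER_CUBIC))"
```

```text
t 11.65 hook x,y -0.0275 0.0274 z 0.3634 F e,n,z 0.11 0.94 0.5 w 0.0856 q [-0.61  0.11  0.21  1.67 -0.   -0.37]
t 11.65 pos [ 0.5495 -0.2288  0.3634] shift [0.0275 0.0168 0.4231] turn [-10.28  -0.12   0.23] axes [[0.004, -0.003, -1.0], [-0.97, 0.245, -0.004], [0.245, 0.97, -0.002]]
```

View pics/s7.png

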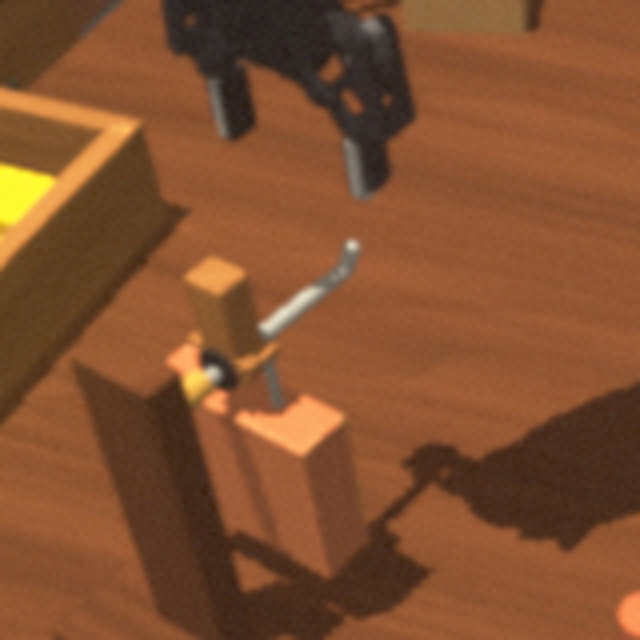

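View pics/t7.png

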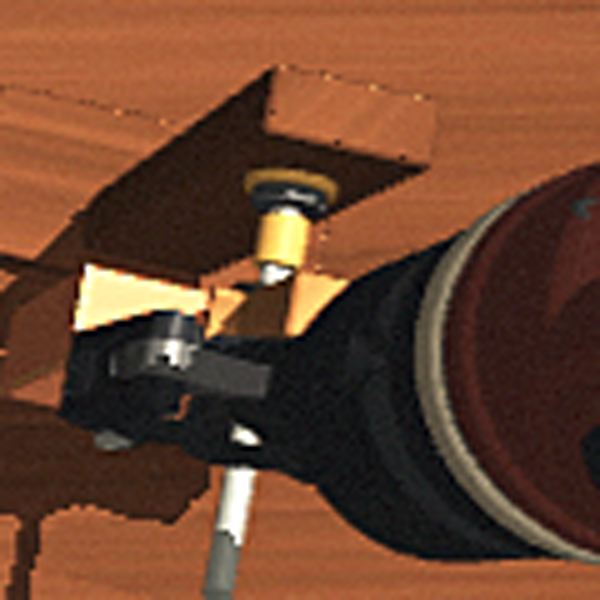

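The large strainer hangs upright against the pad. Next is the medium.

Call:
jog_arm(
  deltas=[
    [1,0,0,0.03,-2,0,0],
    [1,0,0,0.035,-2,0,0],
    [1,0,0,0.035,-2,0,0],
    [1,0,0,0.035,-2,0,0],
    [1,0,0,0.035,-2.3,0,0],
  ],
)

```text
t: 12.17
tool_pos: [0.578, -0.0576, 0.3617]
tcp_rot: [-1.162, 1.238, 1.161]
wrist_force: [0.7, -0.2, 0.2]
gripper_width: 0.0857
```

Call:
jog_arm(
  deltas=[
    [1,0,0,0.035,0,0,0],
    [1,0,0,0.035,0,0,0],
    [1,0,0,0.035,0,0,0],
    [1,0,0,0.035,0,0,0],
    [1,0,0,0.035,0,0,0],
  ],
)

```text
t: 12.58
tool_pos: [0.5893, 0.1174, 0.3618]
tcp_rot: [-1.161, 1.239, 1.16]
wrist_force: [-0.0, -0.6, -0.3]
gripper_width: 0.0856
```

```bash
python3 -c "
from h import *
now();to(.637,.1855,.30,-3.9)"
```

```text
t 12.58 hook x,y -0.0733 0.3728 z 0.3618 F e,n,z 0.1 -0.58 -0.28 w 0.0856 q [-0.02  0.13  0.23  1.67  0.    0.05]
t 12.58 pos [0.5893 0.1174 0.3618] shift [ 0.0619 -0.0431  0.0711] turn [0.12 0.02 0.06] axes [[0.001, 0.0, -1.0], [-0.998, 0.066, -0.001], [0.066, 0.998, 0.0]]
```

Call:
jog_arm(
  deltas=[
    [1,0.01,-0.018,0.03,0,0,0],
    [1,0.015,-0.018,0.03,0,0,0],
    [1,0.02,-0.007,0.011,0,0,0],
    [1,0.017,0,0,0,0,0],
    [1,0,0,0,0,0,0],
  ],
)

```text
t: 13.0
tool_pos: [0.636, 0.1846, 0.2949]
tcp_rot: [-1.159, 1.243, 1.165]
wrist_force: [-0.4, -0.4, -1.0]
gripper_width: 0.0855
```

Call:
jog_arm(
  deltas=[
    [1,0,0,0,0,0,0],
  ],
)

```text
t: 13.08
tool_pos: [0.6363, 0.1836, 0.2989]
tcp_rot: [-1.16, 1.241, 1.162]
wrist_force: [0.1, 0.4, 0.9]
gripper_width: 0.0853
```

```bash
python3 -c "
from h import *
now();to(.637,.1855,.2305,-3.9)"
```

```text
t 13.08 hook x,y -0.0437 0.4485 z 0.2989 F e,n,z 0.0 0.4 0.93 w 0.0853 q [0.08 0.3  0.31 1.58 0.   0.15]
t 13.08 pos [0.6363 0.1836 0.2989] shift [ 0.0684 -0.0007  0.002 ] turn [ 0.13 -0.01 -0.1 ] axes [[-0.002, -0.0, -1.0], [-0.998, 0.066, 0.002], [0.066, 0.998, -0.0]]
```

Call:
jog_arm(
  deltas=[
    [1,0.02,-0.001,0.002,0,0,0],
    [1,0.025,0,0,0,0,0],
    [1,0.018,0,0,0,0,0],
    [1,0.006,0,0,0,0,0],
    [1,0,0,0,0,0,0],
  ],
)

```text
t: 13.5
tool_pos: [0.6375, 0.1849, 0.2305]
tcp_rot: [-1.159, 1.241, 1.16]
wrist_force: [0.4, -0.2, 0.1]
gripper_width: 0.0853
```

```bash
python3 -c "
from h import *
now();to(.637,.1855,.2305,-3.9)"
```

```text
t 13.5 hook x,y -0.0429 0.45 z 0.2305 F e,n,z 0.42 -0.08 0.11 w 0.0853 q [0.09 0.3  0.18 1.46 0.   0.15]
t 13.5 pos [0.6375 0.1849 0.2305] shift [0.     0.0005 0.0006] turn [ 0.07 -0.   -0.05] axes [[-0.001, 0.0, -1.0], [-0.998, 0.067, 0.001], [0.067, 0.998, -0.0]]
```

Call:
jog_arm(
  deltas=[
    [0.2,0,0,0.0005,0,0,0],
    [0.2,0,0,0,0,0,0],
    [0,0,0,0,0,0,0],
    [0,0,0,0,0,0,0],
    [0,0,0,0,0,0,0],
  ],
)

```text
t: 13.92
tool_pos: [0.6383, 0.186, 0.2319]
tcp_rot: [-1.161, 1.238, 1.159]
wrist_force: [2.7, -0.4, 0.5]
gripper_width: 0.0271
```

Call:
jog_arm(
  deltas=[
    [0,0,0,0,0,0,0],
    [0,0,0,0,0,0,0],
  ],
)

```text
t: 14.08
tool_pos: [0.6383, 0.186, 0.2318]
tcp_rot: [-1.161, 1.238, 1.159]
wrist_force: [0.6, 0.2, 4.6]
gripper_width: 0.0269
```

```bash
python3 -c "
from h import *
now();to(.637,.1855,.2305,-3.9)"
```

```text
t 14.08 hook x,y -0.0424 0.4513 z 0.2318 F e,n,z 0.55 0.4 4.61 w 0.0269 q [0.09 0.3  0.19 1.46 0.   0.15]
t 14.08 pos [0.6383 0.186  0.2318] shift [ 0.0013  0.0013 -0.0006] turn [0.11 0.02 0.11] axes [[0.002, 0.0, -1.0], [-0.998, 0.066, -0.002], [0.066, 0.998, 0.0]]
```

Call:
jog_arm(
  deltas=[
    [0,-0.01,0,0,0,0,0],
    [0,-0.02,0,0,0,0,0],
    [0,-0.03,0,0,0,0,0],
    [0,-0.03,0,0,0,0,0],
    [0,-0.02,0,0,0,0,0],
  ],
)

```text
t: 14.5
tool_pos: [0.6376, 0.186, 0.3436]
tcp_rot: [-1.161, 1.238, 1.16]
wrist_force: [-0.0, 0.2, -1.4]
gripper_width: 0.027
```

Call:
jog_arm(
  deltas=[
    [0,0,0,-0.015,0,0,0],
    [0,0,0,-0.03,0,0,0],
    [0,0,0,-0.035,0,0,0],
    [0,0,0,-0.035,0,0,0],
    [0,0,0,-0.035,0,0,0],
  ],
)

```text
t: 14.92
tool_pos: [0.627, 0.0345, 0.3392]
tcp_rot: [-1.16, 1.241, 1.162]
wrist_force: [0.9, -0.5, -3.0]
gripper_width: 0.0273
```

Call:
jog_arm(
  deltas=[
    [0,0,0.014,-0.028,2.0,0,0],
    [0,0,0.02,-0.028,2.0,0,0],
    [0,0,0.024,-0.028,2.0,0,0],
    [0,0,0.024,-0.028,2.1,0,0],
    [0,0,0.024,-0.028,2.1,0,0],
  ],
)

```text
t: 15.33
tool_pos: [0.5021, -0.0883, 0.339]
tcp_rot: [-1.025, 1.317, 1.028]
wrist_force: [0.0, -1.6, -2.1]
gripper_width: 0.0271
```

```bash
python3 -c "
from h import *
now();to(*hk(-.13,-.001,.3),-14.1)"
```

```text
t 15.33 hook x,y -0.1077 0.1521 z 0.339 F e,n,z 0.44 -1.59 -2.11 w 0.0271 q [-0.43 -0.16 -0.1   1.63 -0.   -0.18]
t 15.33 pos [ 0.5021 -0.0883  0.339 ] shift [ 0.039   0.0222 -0.1531] turn [-0.    0.01 -0.13] axes [[-0.002, 0.001, -1.0], [-0.97, 0.244, 0.002], [0.244, 0.97, 0.0]]
```

Call:
jog_arm(
  deltas=[
    [0,0,0.012,-0.032,0,0,0],
    [0,0.009,0.01,-0.035,0,0,0],
    [0,0.01,0,-0.035,0,0,0],
    [0,0.01,0,-0.032,0,0,0],
    [0,0.01,0,-0.019,0,0,0],
  ],
)

```text
t: 15.75
tool_pos: [0.4439, -0.2329, 0.2999]
tcp_rot: [-1.025, 1.317, 1.027]
wrist_force: [0.7, 0.3, -3.1]
gripper_width: 0.0271
```

Call:
jog_arm(
  deltas=[
    [0,0,0,0,0,0,0],
    [0,0,0,0,0,0,0],
  ],
)

```text
t: 15.92
tool_pos: [0.4445, -0.2308, 0.2998]
tcp_rot: [-1.023, 1.316, 1.028]
wrist_force: [0.5, 0.3, -2.4]
gripper_width: 0.0276
```

```bash
python3 -c "
from h import *
now();to(*hk(-.13,-.001,.3),-14.1)"; python3 lat.py .05 .08 .09
```

```text
t 15.92 hook x,y -0.1289 -0.0001 z 0.2998 F e,n,z 0.43 0.46 -2.38 w 0.0276 q [-0.74 -0.2  -0.2   1.57  0.   -0.49]
t 15.92 pos [ 0.4445 -0.2308  0.2998] shift [-0.0002  0.0011 -0.0009] turn [-0.03  0.1  -0.16] axes [[-0.002, 0.002, -1.0], [-0.97, 0.244, 0.003], [0.244, 0.97, 0.002]]
face n 545 x -0.129887511437621 y edges [-0.0513  0.0506] mid -0.0004
tray top z 0.1685 exp 0.1664 y edges [-0.0503  0.0506]
grip 113 -0.11893322976077761 -0.005119201399484515
t 15.97 hook x,y -0.1285 0.0006 z 0.3007 F e,n,z -0.16 -0.16 -1.71 w 0.0271 q [-0.74 -0.2  -0.2   1.57  0.   -0.49]
```

Call:
jog_arm(
  deltas=[
    [0,0,-0.008,-0.0015,0,0,0],
    [0,0,-0.02,0,0,0,0],
    [0,0,-0.02,0,0,0,0],
    [0,0,-0.02,0,0,0,0],
    [0,0,-0.014,0,0,0,0],
  ],
)

```text
t: 16.38
tool_pos: [0.5266, -0.2505, 0.3017]
tcp_rot: [-1.029, 1.314, 1.029]
wrist_force: [-0.4, -0.1, -1.8]
gripper_width: 0.0274
```

Call:
jog_arm(
  deltas=[
    [0,0,0,0,0,0,0],
    [0,0,0,0,0,0,0],
  ],
)

```text
t: 16.55
tool_pos: [0.5254, -0.2503, 0.3014]
tcp_rot: [-1.028, 1.314, 1.03]
wrist_force: [-0.6, 0.4, -3.0]
gripper_width: 0.0276
```

```bash
python3 -c "
from h import *
now()
i,d=camera('scene');save('s8',cv2.resize(i[60:220,140:300],None,fx=4,fy=4,interpolation=cv2.INTER_CUBIC))
now();to(*hk(-.045,-.001,.2835),-14.1)"
```

```text
t 16.55 hook x,y -0.0456 0.0006 z 0.3014 F e,n,z -0.69 0.29 -2.99 w 0.0276 q [-0.67  0.05  0.04  1.56  0.   -0.43]
t 16.6 hook x,y -0.046 0.0004 z 0.3016 F e,n,z 0.05 0.4 -2.59 w 0.0273 q [-0.67  0.05  0.03  1.56  0.   -0.43]
t 16.6 pos [ 0.525  -0.2505  0.3016] shift [ 0.0181 -0.001  -0.0014] turn [ 0.2   0.02 -0.04] axes [[-0.001, 0.001, -1.0], [-0.971, 0.24, 0.001], [0.24, 0.971, 0.0]]
```

View pics/s8.png

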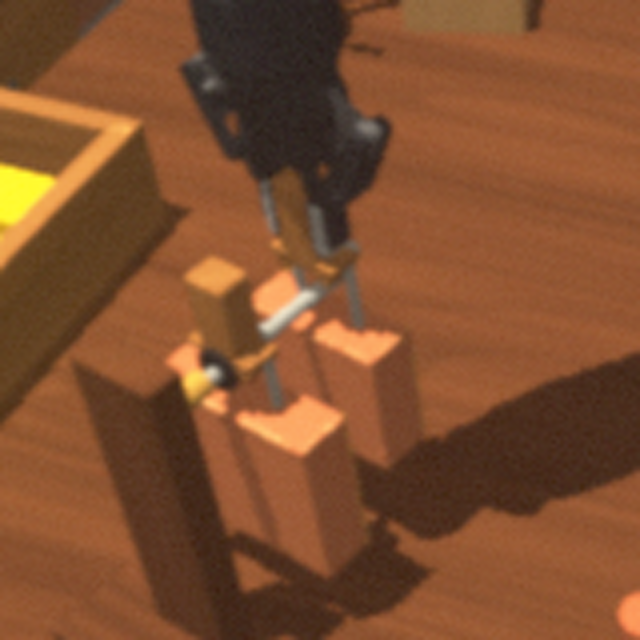

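The medium is threaded, with the prong at (300,300) passing through its window. Lowering now.

Call:
jog_arm(
  deltas=[
    [0,0.007,0,-0.0014,0.2,0,0],
    [0,0.008,0,0,0,0,0],
    [0,0.0035,0,0,0,0,0],
    [0,0,0,0,0,0,0],
    [0,0,0,0,0,0,0],
  ],
)

```text
t: 17.02
tool_pos: [0.5243, -0.2526, 0.2827]
tcp_rot: [-1.024, 1.316, 1.025]
wrist_force: [-0.2, 0.3, -2.4]
gripper_width: 0.0272
```

```bash
python3 -c "
from h import *
now()"
```

```text
t 17.02 hook x,y -0.0462 -0.0019 z 0.2827 F e,n,z -0.31 0.25 -2.4 w 0.0272 q [-0.67  0.05 -0.    1.52  0.   -0.43]
```

Call:
jog_arm(
  deltas=[
    [0,0.001,0,0,0,0,0],
    [0,0,0,0,0,0,0],
  ],
)

```text
t: 17.18
tool_pos: [0.5246, -0.2529, 0.2822]
tcp_rot: [-1.025, 1.316, 1.025]
wrist_force: [0.5, -0.6, -3.1]
gripper_width: 0.0272
```

```bash
python3 -c "
from h import *
now()"
```

```text
t 17.18 hook x,y -0.0457 -0.0021 z 0.2822 F e,n,z 0.66 -0.47 -3.13 w 0.0272 q [-0.67  0.05 -0.    1.52  0.   -0.43]
```

Call:
jog_arm(
  deltas=[
    [0,0.001,0,0,0,0,0],
    [0,0,0,0,0,0,0],
  ],
)

```text
t: 17.35
tool_pos: [0.5247, -0.2528, 0.2811]
tcp_rot: [-1.025, 1.316, 1.025]
wrist_force: [0.1, 0.5, -2.5]
gripper_width: 0.0274
```

```bash
python3 -c "
from h import *
now()"
```

```text
t 17.35 hook x,y -0.0457 -0.002 z 0.2811 F e,n,z -0.02 0.54 -2.52 w 0.0274 q [-0.67  0.05 -0.    1.52  0.   -0.43]
```

Call:
jog_arm(
  deltas=[
    [0,0.001,0,0.001,0,0,0],
    [0,0,0,0,0,0,0],
  ],
)

```text
t: 17.52
tool_pos: [0.525, -0.2519, 0.2802]
tcp_rot: [-1.025, 1.316, 1.024]
wrist_force: [0.0, -0.8, -1.3]
gripper_width: 0.0267
```

Call:
jog_arm(
  deltas=[
    [0,0.001,0,0,0,0,0],
    [0,0,0,0,0,0,0],
  ],
)

```text
t: 17.68
tool_pos: [0.525, -0.2519, 0.2795]
tcp_rot: [-1.025, 1.316, 1.024]
wrist_force: [-0.1, -0.5, 1.9]
gripper_width: 0.0269
```

```bash
python3 -c "
from h import *
now()"
```

```text
t 17.68 hook x,y -0.0456 -0.001 z 0.2795 F e,n,z 0.03 -0.46 1.95 w 0.0269 q [-0.67  0.05 -0.01  1.52  0.   -0.42]
```

Call:
jog_arm(
  deltas=[
    [0,-0.0005,-0.006,0,0,0,0],
    [0,0,-0.01,0,0,0,0],
    [0,0,-0.01,0,0,0,0],
    [0,0,-0.008,0,0,0,0],
    [0,0,0,0,0,0,0],
  ],
)

```text
t: 18.1
tool_pos: [0.5592, -0.2605, 0.2795]
tcp_rot: [-1.026, 1.315, 1.024]
wrist_force: [2.4, -0.4, 0.7]
gripper_width: 0.0272
```

```bash
python3 -c "
from h import *
now()"
```

```text
t 18.1 hook x,y -0.0103 -0.001 z 0.2795 F e,n,z 2.4 0.24 0.66 w 0.0272 q [-0.65  0.15  0.1   1.52  0.   -0.4 ]
```

Call:
jog_arm(
  deltas=[
    [0,0,-0.003,0,0,0,0],
    [0,0,0,0,0,0,0],
  ],
)

```text
t: 18.27
tool_pos: [0.5611, -0.2609, 0.2796]
tcp_rot: [-1.025, 1.316, 1.025]
wrist_force: [0.7, -0.5, 1.3]
gripper_width: 0.027
```

```bash
python3 -c "
from h import *
now()"
```

```text
t 18.27 hook x,y -0.0084 -0.001 z 0.2796 F e,n,z 0.75 -0.29 1.29 w 0.027 q [-0.65  0.16  0.11  1.52  0.   -0.4 ]
```

Call:
jog_arm(
  deltas=[
    [0,0,-0.003,0,0,0,0],
    [0,0,-0.003,0,0,0,0],
    [0,0,0,0,0,0,0],
  ],
)

```text
t: 18.52
tool_pos: [0.5668, -0.2623, 0.2796]
tcp_rot: [-1.025, 1.316, 1.025]
wrist_force: [-0.4, 0.1, 0.1]
gripper_width: 0.0271
```

```bash
python3 -c "
from h import *
now()"
```

```text
t 18.52 hook x,y -0.0026 -0.001 z 0.2796 F e,n,z -0.41 0.01 0.05 w 0.0271 q [-0.64  0.18  0.13  1.53  0.   -0.4 ]
```

Call:
jog_arm(
  deltas=[
    [0,0,-0.0015,0,0,0,0],
    [0,0,0,0,0,0,0],
  ],
)

```text
t: 18.68
tool_pos: [0.5681, -0.2627, 0.2796]
tcp_rot: [-1.025, 1.316, 1.025]
wrist_force: [-0.9, 2.1, 1.2]
gripper_width: 0.0268
```

```bash
python3 -c "
from h import *
now()"
```

```text
t 18.68 hook x,y -0.0012 -0.001 z 0.2796 F e,n,z -1.35 1.86 1.22 w 0.0268 q [-0.64  0.18  0.14  1.53  0.   -0.39]
```

Call:
jog_arm(
  deltas=[
    [0,0,-0.001,0,0,0,0],
    [0,0,0,0,0,0,0],
  ],
)

```text
t: 18.85
tool_pos: [0.569, -0.2629, 0.2796]
tcp_rot: [-1.025, 1.316, 1.025]
wrist_force: [-2.2, 1.1, 1.0]
gripper_width: 0.0273
```

```bash
python3 -c "
from h import *
now()"
```

```text
t 18.85 hook x,y -0.0002 -0.001 z 0.2796 F e,n,z -2.45 0.51 1.03 w 0.0273 q [-0.64  0.18  0.14  1.53  0.   -0.39]
```

Call:
jog_arm(
  deltas=[
    [0,0,-0.001,0.0003,0,0,0],
    [0,0,0,0,0,0,0],
  ],
)

```text
t: 19.02
tool_pos: [0.5701, -0.2631, 0.2796]
tcp_rot: [-1.025, 1.316, 1.025]
wrist_force: [-1.7, 0.5, 1.1]
gripper_width: 0.0269
```

```bash
python3 -c "
from h import *
now()"
```

```text
t 19.02 hook x,y 0.0008 -0.0009 z 0.2796 F e,n,z -1.81 0.03 1.14 w 0.0269 q [-0.64  0.19  0.14  1.53 -0.   -0.39]
```

Call:
jog_arm(
  deltas=[
    [0,0,-0.001,0,0,0,0],
    [0,0,0,0,0,0,0],
  ],
)

```text
t: 19.18
tool_pos: [0.5711, -0.2633, 0.2796]
tcp_rot: [-1.025, 1.316, 1.025]
wrist_force: [-2.2, -0.2, 0.8]
gripper_width: 0.0275
```

```bash
python3 -c "
from h import *
now()"
```

```text
t 19.18 hook x,y 0.0019 -0.0009 z 0.2796 F e,n,z -2.1 -0.69 0.8 w 0.0275 q [-0.64  0.19  0.15  1.53 -0.   -0.39]
```

Call:
jog_arm(
  deltas=[
    [0,0,-0.001,0,0,0,0],
    [0,0,0,0,0,0,0],
  ],
)

```text
t: 19.35
tool_pos: [0.572, -0.2635, 0.2796]
tcp_rot: [-1.025, 1.316, 1.025]
wrist_force: [-2.1, -0.2, 1.5]
gripper_width: 0.0273
```

```bash
python3 -c "
from h import *
now()"
```

```text
t 19.35 hook x,y 0.0028 -0.0008 z 0.2796 F e,n,z -2.0 -0.73 1.52 w 0.0273 q [-0.64  0.19  0.15  1.53 -0.   -0.39]
```

Call:
jog_arm(
  deltas=[
    [0,0,-0.001,0,0,0,0],
    [0,0,0,0,0,0,0],
  ],
)

```text
t: 19.52
tool_pos: [0.5726, -0.2637, 0.2795]
tcp_rot: [-1.024, 1.317, 1.026]
wrist_force: [-5.1, 1.3, 2.1]
gripper_width: 0.0267
```

```bash
python3 -c "
from h import *
now()"
```

```text
t 19.52 hook x,y 0.0035 -0.0008 z 0.2795 F e,n,z -5.26 0.05 2.1 w 0.0267 q [-0.64  0.2   0.15  1.53 -0.   -0.39]
```

Call:
jog_arm(
  deltas=[
    [0,0,-0.001,0,0,0,0],
    [0,0,0,0,0,0,0],
  ],
)

```text
t: 19.68
tool_pos: [0.5733, -0.2638, 0.2795]
tcp_rot: [-1.024, 1.318, 1.026]
wrist_force: [-6.4, 0.3, 2.7]
gripper_width: 0.0274
```

```bash
python3 -c "
from h import *
now()"
```

```text
t 19.68 hook x,y 0.0042 -0.0008 z 0.2795 F e,n,z -6.3 -1.31 2.66 w 0.0274 q [-0.64  0.2   0.16  1.53 -0.   -0.39]
```

Contact at x ≈ 0.003, where it was expected (24 mm in front of the large). I'll press a bit more, to about 8–9 N total.

Call:
jog_arm(
  deltas=[
    [0,0,-0.001,0,0,0,0],
    [0,0,0,0,0,0,0],
  ],
)

```text
t: 19.85
tool_pos: [0.574, -0.264, 0.2795]
tcp_rot: [-1.023, 1.318, 1.027]
wrist_force: [-9.2, 0.6, 2.7]
gripper_width: 0.0272
```

```bash
python3 -c "
from h import *
now()"
```

```text
t 19.85 hook x,y 0.0048 -0.0008 z 0.2795 F e,n,z -9.09 -1.69 2.74 w 0.0272 q [-0.64  0.2   0.16  1.53 -0.   -0.39]
```

Call:
jog_arm(
  deltas=[
    [0,0,-0.0004,0,0,0,0],
    [0,0,0,0,0,0,0],
    [0,0,0,0,0,0,0],
  ],
)

```text
t: 20.1
tool_pos: [0.5742, -0.264, 0.2795]
tcp_rot: [-1.023, 1.318, 1.027]
wrist_force: [-10.8, 1.1, 4.4]
gripper_width: 0.0271
```

```bash
python3 -c "
from h import *
now()"
```

```text
t 20.1 hook x,y 0.005 -0.0008 z 0.2795 F e,n,z -10.75 -1.55 4.38 w 0.0271 q [-0.64  0.2   0.16  1.53 -0.   -0.39]
```

Call:
jog_arm(
  deltas=[
    [0,0,0,0,0,0,0],
    [0.5,0,0,0,0,0,0],
    [1,0,0,0,0,0,0],
    [1,0,0,0,0,0,0],
    [1,0,0,0,0,0,0],
  ],
)

```text
t: 20.52
tool_pos: [0.5756, -0.2643, 0.2796]
tcp_rot: [-1.025, 1.316, 1.025]
wrist_force: [-0.1, 0.6, -0.3]
gripper_width: 0.0743
```

Call:
jog_arm(
  deltas=[
    [1,-0.02,0,0,0,0,0],
    [1,-0.03,0,0,0,0,0],
    [1,-0.03,0,0,0,0,0],
    [1,0,0.03,0.01,0,0,0],
    [1,0,0.03,0.02,0,0,0],
  ],
)

```text
t: 20.93
tool_pos: [0.5257, -0.2227, 0.3613]
tcp_rot: [-1.027, 1.316, 1.02]
wrist_force: [0.2, 1.2, -0.6]
gripper_width: 0.0853
```

```bash
cat > chk.py <<'E'
from h import *
import sys
now()
i,d=camera('scene');save(sys.argv[1],cv2.resize(i[60:220,140:300],None,fx=4,fy=4,interpolation=cv2.INTER_CUBIC))
P=cloud('scene',d);z=P[...,2]
dx=(P[...,:2]-HO)@E;dy=(P[...,:2]-HO)@N
m=(abs(dy)<.03)&(z>.238)&(z<.262)&(dx>-.08)&(dx<.06)
m=m.astype(np.uint8); top=((z>.246)&(z<.258)&(m>0))
print('grip-top pts hist x',[(round(float(a),3),int(b)) for b,a in zip(*np.histogram(dx[top],bins=np.arange(-.07,.06,.004))) if b], 'y med',np.median(dy[top]).round(4),'ztop',np.percentile(z[top],[50,95]).round(4))
E
python3 chk.py s9
```

```text
t 20.93 hook x,y -0.0521 0.0275 z 0.3613 F e,n,z -0.11 1.2 -0.57 w 0.0853 q [-0.63  0.03  0.13  1.66 -0.   -0.38]
grip-top pts hist x [(-0.01, 3), (-0.006, 15), (-0.002, 17), (0.002, 16), (0.006, 15), (0.01, 19), (0.014, 14), (0.018, 14), (0.022, 19), (0.026, 15), (0.03, 12), (0.034, 22), (0.038, 15)] y med 0.0019 ztop [0.2502 0.2521]
```

View pics/s9.png

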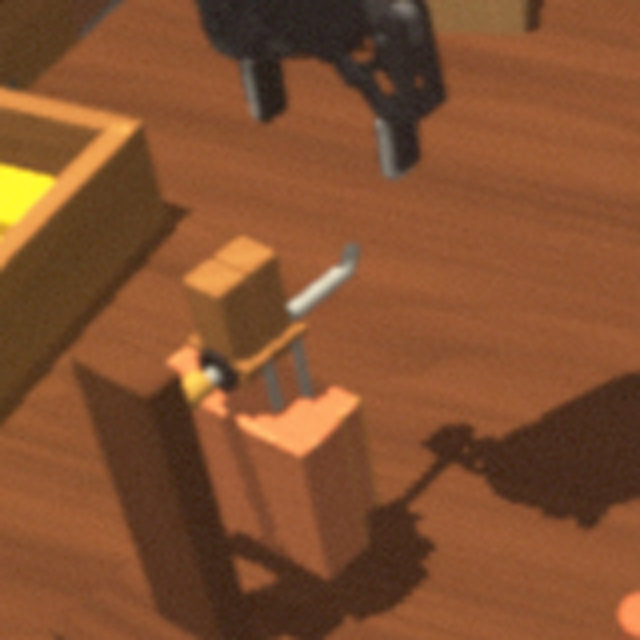

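The medium is nested and the grips touch, at crop (220,265) and (250,250). Now the small.

Call:
jog_arm(
  deltas=[
    [1,0,0,0.03,-2.1,0,0],
    [1,0,0,0.035,-2.1,0,0],
    [1,0,0,0.035,-2.1,0,0],
    [1,0,0,0.035,-2.1,0,0],
    [1,0,0,0.035,-2.3,0,0],
  ],
)

```text
t: 21.4
tool_pos: [0.5537, -0.0515, 0.3597]
tcp_rot: [-1.166, 1.236, 1.165]
wrist_force: [0.3, 0.7, -0.8]
gripper_width: 0.0853
```

Call:
jog_arm(
  deltas=[
    [1,0,0,0.035,0,0,0],
    [1,0,0,0.035,0,0,0],
    [1,0,0,0.035,0,0,0],
    [1,0,0,0.035,0,0,0],
    [1,0,0,0.035,0,0,0],
  ],
)

```text
t: 21.82
tool_pos: [0.5641, 0.1234, 0.3598]
tcp_rot: [-1.164, 1.236, 1.164]
wrist_force: [1.1, -0.4, -0.1]
gripper_width: 0.0855
```

```bash
python3 -c "
from h import *
now();to(.5232,.1883,.29,-3.2)"
```

```text
t 21.82 hook x,y -0.0992 0.3725 z 0.3598 F e,n,z 1.19 -0.14 -0.06 w 0.0855 q [-0.01  0.05  0.15  1.66  0.    0.05]
t 21.82 pos [0.5641 0.1234 0.3598] shift [0.0698 0.0448 0.0622] turn [-0.27  0.02  0.04] axes [[0.001, 0.0, -1.0], [-0.998, 0.061, -0.001], [0.061, 0.998, 0.0]]
```

Call:
jog_arm(
  deltas=[
    [1,0.01,0.018,0.025,-0.2,0,0],
    [1,0.02,0.018,0.025,0,0,0],
    [1,0.02,0.009,0.012,0,0,0],
    [1,0.02,0,0,0,0,0],
    [1,0,0,0,0,0,0],
  ],
)

```text
t: 22.23
tool_pos: [0.5211, 0.187, 0.2858]
tcp_rot: [-1.166, 1.239, 1.172]
wrist_force: [-0.2, -0.0, -0.8]
gripper_width: 0.0855
```

Call:
jog_arm(
  deltas=[
    [1,0,0,0,0,0,0],
  ],
)

```text
t: 22.32
tool_pos: [0.5224, 0.1861, 0.2892]
tcp_rot: [-1.167, 1.237, 1.168]
wrist_force: [-0.2, 0.4, -0.2]
gripper_width: 0.0855
```

```bash
python3 -c "
from h import *
now();to(.5232,.1883,.2205,-3.2)"
```

```text
t 22.32 hook x,y -0.1548 0.4231 z 0.2892 F e,n,z -0.25 0.31 -0.19 w 0.0855 q [ 0.11 -0.04 -0.07  1.54  0.    0.16]
t 22.32 pos [0.5224 0.1861 0.2892] shift [ 0.0687 -0.0007  0.0022] turn [-0.06 -0.01 -0.08] axes [[-0.001, -0.0, -1.0], [-0.998, 0.057, 0.001], [0.057, 0.998, -0.0]]
```

Call:
jog_arm(
  deltas=[
    [1,0.02,-0.0005,0.002,0,0,0],
    [1,0.025,0,0,0,0,0],
    [1,0.018,0,0,0,0,0],
    [1,0.0065,0,0,0,0,0],
    [1,0,0,0,0,0,0],
  ],
)

```text
t: 22.73
tool_pos: [0.5236, 0.1874, 0.2198]
tcp_rot: [-1.166, 1.237, 1.167]
wrist_force: [0.2, 0.3, 0.3]
gripper_width: 0.0852
```

```bash
python3 -c "
from h import *
now();to(.5232,.1883,.2205,-3.2)"
```

```text
t 22.73 hook x,y -0.154 0.4247 z 0.2198 F e,n,z 0.12 0.33 0.31 w 0.0852 q [ 0.11 -0.03 -0.19  1.41  0.    0.17]
t 22.73 pos [0.5236 0.1874 0.2198] shift [-0.0007  0.0004  0.0008] turn [-0.14 -0.01 -0.07] axes [[-0.001, -0.0, -1.0], [-0.998, 0.058, 0.001], [0.058, 0.998, -0.0]]
```

Call:
jog_arm(
  deltas=[
    [0.2,0,0.0005,0.0006,0,0,0],
    [0.2,0,0,0,0,0,0],
    [0,0,0,0,0,0,0],
    [0,0,0,0,0,0,0],
    [0,0,0,0,0,0,0],
  ],
)

```text
t: 23.15
tool_pos: [0.5236, 0.1887, 0.2212]
tcp_rot: [-1.167, 1.234, 1.166]
wrist_force: [2.8, -1.2, 2.6]
gripper_width: 0.0268
```

Call:
jog_arm(
  deltas=[
    [0,0,0,0,0,0,0],
    [0,0,0,0,0,0,0],
  ],
)

```text
t: 23.32
tool_pos: [0.5236, 0.1888, 0.2212]
tcp_rot: [-1.168, 1.234, 1.166]
wrist_force: [-0.3, 0.3, 6.5]
gripper_width: 0.0274
```

```bash
python3 -c "
from h import *
now();to(.5232,.1883,.2205,-3.2)"
```

```text
t 23.32 hook x,y -0.1544 0.426 z 0.2212 F e,n,z -0.32 0.23 6.54 w 0.0274 q [ 0.11 -0.03 -0.19  1.41  0.    0.17]
t 23.32 pos [0.5236 0.1888 0.2212] shift [ 0.0007  0.0004 -0.0005] turn [-0.08  0.03  0.11] axes [[0.002, 0.0, -1.0], [-0.998, 0.057, -0.002], [0.057, 0.998, 0.0]]
```

Call:
jog_arm(
  deltas=[
    [0,-0.01,0,0,0,0,0],
    [0,-0.025,0,0,0,0,0],
    [0,-0.035,0,0,0,0,0],
    [0,-0.03,0,0,0,0,0],
    [0,-0.02,0,0,0,0,0],
  ],
)

```text
t: 23.73
tool_pos: [0.5231, 0.1886, 0.3437]
tcp_rot: [-1.168, 1.234, 1.165]
wrist_force: [1.0, 0.2, -2.1]
gripper_width: 0.0271
```

Call:
jog_arm(
  deltas=[
    [0,0,0,-0.015,0,0,0],
    [0,0,0,-0.03,0,0,0],
    [0,0,0,-0.035,0,0,0],
    [0,0,0,-0.035,0,0,0],
    [0,0,0,-0.035,0,0,0],
  ],
)

```text
t: 24.15
tool_pos: [0.5139, 0.0377, 0.3404]
tcp_rot: [-1.167, 1.236, 1.168]
wrist_force: [0.2, 0.5, -1.4]
gripper_width: 0.027
```

Call:
jog_arm(
  deltas=[
    [0,0,0,-0.03,2.0,0,0],
    [0,0,0.003,-0.035,2.2,0,0],
    [0,0,0.005,-0.035,2.2,0,0],
    [0,0,0.005,-0.035,2.2,0,0],
    [0,0,0.005,-0.035,2.3,0,0],
  ],
)

```text
t: 24.57
tool_pos: [0.4732, -0.128, 0.3404]
tcp_rot: [-1.023, 1.317, 1.024]
wrist_force: [0.6, -0.3, -1.8]
gripper_width: 0.0272
```

```bash
python3 -c "
from h import *
now();to(*hk(-.13,-.001,.3),-14.1)"
```

```text
t 24.57 hook x,y -0.126 0.1065 z 0.3404 F e,n,z 0.65 -0.11 -1.76 w 0.0272 q [-0.53 -0.22 -0.15  1.64  0.   -0.28]
t 24.57 pos [ 0.4732 -0.128   0.3404] shift [ 0.0403  0.0036 -0.1075] turn [-0.19  0.01 -0.02] axes [[-0.0, 0.0, -1.0], [-0.969, 0.247, 0.0], [0.247, 0.969, 0.0]]
```

Call:
jog_arm(
  deltas=[
    [0,0,0.002,-0.03,-0.2,0,0],
    [0,0.01,0.002,-0.03,0,0,0],
    [0,0.01,0,-0.025,0,0,0],
    [0,0.01,0,-0.015,0,0,0],
    [0,0.01,0,-0.008,0,0,0],
  ],
)

```text
t: 24.98
tool_pos: [0.4432, -0.2321, 0.2998]
tcp_rot: [-1.026, 1.316, 1.026]
wrist_force: [-0.7, 0.0, -1.2]
gripper_width: 0.0271
```

Call:
jog_arm(
  deltas=[
    [0,0,0,0,0,0,0],
    [0,0,0,0,0,0,0],
    [0,0,0,0,0,0,0],
  ],
)

```text
t: 25.23
tool_pos: [0.4443, -0.2295, 0.3007]
tcp_rot: [-1.028, 1.314, 1.028]
wrist_force: [0.2, -0.1, -1.4]
gripper_width: 0.027
```

```bash
python3 -c "
from h import *
now();to(*hk(-.13,-.001,.3),-14.1)"; python3 lat.py .04 .09 .07
```

```text
t 25.23 hook x,y -0.1293 0.001 z 0.3007 F e,n,z 0.2 -0.03 -1.4 w 0.027 q [-0.74 -0.2  -0.21  1.57  0.   -0.5 ]
t 25.23 pos [ 0.4443 -0.2295  0.3007] shift [ 0.0007  0.0007 -0.002 ] turn [0.17 0.02 0.02] axes [[0.0, 0.0, -1.0], [-0.971, 0.241, -0.0], [0.241, 0.971, 0.0]]
face n 324 x -0.12927652107911533 y edges [-0.039   0.0425] mid 0.0017
tray top z 0.16 exp 0.1573 y edges [-0.0384  0.042 ]
grip 119 -0.11844803165580231 -0.003587763664723984
t 25.28 hook x,y -0.1292 0.0011 z 0.3009 F e,n,z -0.48 0.4 -1.23 w 0.0276 q [-0.74 -0.2  -0.21  1.57  0.   -0.5 ]
```

Call:
jog_arm(
  deltas=[
    [0,0,-0.008,-0.002,0.2,0,0],
    [0,0,-0.02,0,0,0,0],
    [0,0,-0.02,0,0,0,0],
    [0,0,-0.02,0,0,0,0],
    [0,0,-0.011,0,0,0,0],
  ],
)

```text
t: 25.7
tool_pos: [0.5222, -0.251, 0.3007]
tcp_rot: [-1.027, 1.315, 1.025]
wrist_force: [-0.1, -0.4, -2.1]
gripper_width: 0.027
```

Call:
jog_arm(
  deltas=[
    [0,0,0,0,0,0,0],
    [0,0,0,0,0,0,0],
    [0,0,0,0,0,0,0],
  ],
)

```text
t: 25.95
tool_pos: [0.5199, -0.251, 0.3005]
tcp_rot: [-1.026, 1.316, 1.026]
wrist_force: [0.3, 0.5, -1.0]
gripper_width: 0.0273
```

```bash
python3 chk.py s10; python3 -c "
from h import *
to(*hk(-.0495,-.001,.2825),-14.1)"
```

```text
t 25.95 hook x,y -0.0507 -0.0014 z 0.3005 F e,n,z 0.16 0.55 -1.0 w 0.0273 q [-0.68  0.03  0.02  1.55  0.   -0.43]
grip-top pts hist x [(-0.062, 2), (-0.058, 3), (-0.054, 9), (-0.05, 3), (-0.046, 15), (-0.042, 51), (-0.038, 11), (-0.01, 5), (-0.006, 16), (-0.002, 15), (0.002, 16), (0.006, 16), (0.01, 15), (0.014, 14), (0.018, 17), (0.022, 15), (0.026, 15), (0.03, 16), (0.034, 22), (0.038, 12)] y med 0.003 ztop [0.2505 0.2563]
t 26.0 pos [ 0.5198 -0.2511  0.3006] shift [ 0.0181 -0.0013  0.0005] turn [-0.05 -0.    0.01] axes [[0.0, -0.0, -1.0], [-0.97, 0.245, -0.0], [0.245, 0.97, -0.0]]
```

View pics/s10.png

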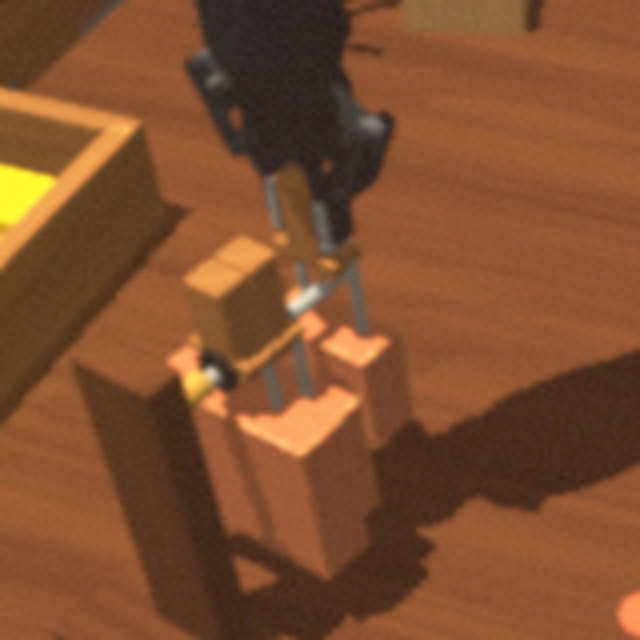

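Call:
jog_arm(
  deltas=[
    [0,0.007,-0.001,0.0004,0,0,0],
    [0,0.008,0,0,0,0,0],
    [0,0.004,0,0,0,0,0],
    [0,0,0,0,0,0,0],
    [0,0,0,0,0,0,0],
  ],
)

```text
t: 26.42
tool_pos: [0.5208, -0.2514, 0.2806]
tcp_rot: [-1.024, 1.316, 1.026]
wrist_force: [0.5, 0.7, -1.2]
gripper_width: 0.027
```

```bash
python3 -c "
from h import *
now()"
```

```text
t 26.42 hook x,y -0.0498 -0.0015 z 0.2806 F e,n,z 0.31 0.84 -1.23 w 0.027 q [-0.68  0.04 -0.02  1.52  0.   -0.43]
```

Call:
jog_arm(
  deltas=[
    [0,0.001,0,0,0,0,0],
    [0,0,0,0,0,0,0],
  ],
)

```text
t: 26.58
tool_pos: [0.5212, -0.2516, 0.2802]
tcp_rot: [-1.025, 1.316, 1.025]
wrist_force: [-0.7, 0.3, -1.8]
gripper_width: 0.0269
```

Call:
jog_arm(
  deltas=[
    [0,0.001,0,0,0,0,0],
    [0,0,0,0,0,0,0],
  ],
)

```text
t: 26.75
tool_pos: [0.5213, -0.2516, 0.2793]
tcp_rot: [-1.025, 1.316, 1.025]
wrist_force: [-0.4, 0.0, -0.2]
gripper_width: 0.0272
```

Call:
jog_arm(
  deltas=[
    [0,0.001,0,0,0,0,0],
    [0,0,0,0,0,0,0],
  ],
)

```text
t: 26.92
tool_pos: [0.5213, -0.2516, 0.2786]
tcp_rot: [-1.025, 1.316, 1.024]
wrist_force: [-0.7, 0.4, 1.9]
gripper_width: 0.0272
```

```bash
python3 -c "
from h import *
now()"
```

```text
t 26.92 hook x,y -0.0493 -0.0016 z 0.2786 F e,n,z -0.75 0.19 1.93 w 0.0272 q [-0.68  0.03 -0.02  1.51  0.   -0.43]
```

Call:
jog_arm(
  deltas=[
    [0,-0.0005,-0.006,0.0004,0,0,0],
    [0,0,-0.008,0,0,0,0],
    [0,0,-0.005,0,0,0,0],
    [0,0,0,0,0,0,0],
  ],
)

```text
t: 27.25
tool_pos: [0.541, -0.256, 0.2786]
tcp_rot: [-1.026, 1.315, 1.025]
wrist_force: [2.2, 0.7, 1.7]
gripper_width: 0.0272
```

```bash
python3 -c "
from h import *
now()"
```

```text
t 27.25 hook x,y -0.0291 -0.0011 z 0.2786 F e,n,z 1.97 1.25 1.71 w 0.0272 q [-0.66  0.09  0.04  1.52  0.   -0.41]
```

Call:
jog_arm(
  deltas=[
    [0,0,-0.002,0,0,0,0],
    [0,0,-0.002,0,0,0,0],
    [0,0,0,0,0,0,0],
  ],
)

```text
t: 27.5
tool_pos: [0.5438, -0.2568, 0.2786]
tcp_rot: [-1.025, 1.316, 1.025]
wrist_force: [-1.0, 1.0, 2.3]
gripper_width: 0.027
```

```bash
python3 -c "
from h import *
now()"
```

```text
t 27.5 hook x,y -0.0262 -0.0012 z 0.2786 F e,n,z -1.2 0.76 2.28 w 0.027 q [-0.66  0.1   0.05  1.52  0.   -0.41]
```

Call:
jog_arm(
  deltas=[
    [0,0,-0.0015,0,0,0,0],
    [0,0,0,0,0,0,0],
  ],
)

```text
t: 27.67
tool_pos: [0.5451, -0.2571, 0.2785]
tcp_rot: [-1.025, 1.316, 1.025]
wrist_force: [-0.6, 1.4, 1.5]
gripper_width: 0.0274
```

```bash
python3 -c "
from h import *
now()"
```

```text
t 27.67 hook x,y -0.0248 -0.0011 z 0.2785 F e,n,z -0.89 1.25 1.5 w 0.0274 q [-0.66  0.11  0.06  1.52  0.   -0.41]
```

Call:
jog_arm(
  deltas=[
    [0,0,-0.0015,0.0002,0,0,0],
    [0,0,0,0,0,0,0],
  ],
)

```text
t: 27.83
tool_pos: [0.5466, -0.2574, 0.2786]
tcp_rot: [-1.025, 1.316, 1.025]
wrist_force: [-0.6, 1.0, 1.7]
gripper_width: 0.0276
```

```bash
python3 -c "
from h import *
now()"
```

```text
t 27.83 hook x,y -0.0233 -0.0011 z 0.2786 F e,n,z -0.78 0.81 1.67 w 0.0276 q [-0.66  0.11  0.06  1.52  0.   -0.41]
```

Call:
jog_arm(
  deltas=[
    [0,0,-0.001,0,0,0,0],
    [0,0,0,0,0,0,0],
  ],
)

```text
t: 28.0
tool_pos: [0.5476, -0.2576, 0.2786]
tcp_rot: [-1.025, 1.316, 1.025]
wrist_force: [-0.9, 0.7, 1.3]
gripper_width: 0.027
```

```bash
python3 -c "
from h import *
now()"
```

```text
t 28.0 hook x,y -0.0223 -0.0011 z 0.2786 F e,n,z -1.02 0.52 1.31 w 0.027 q [-0.66  0.12  0.06  1.52  0.   -0.41]
```

Call:
jog_arm(
  deltas=[
    [0,0,-0.001,0,0,0,0],
    [0,0,0,0,0,0,0],
  ],
)

```text
t: 28.17
tool_pos: [0.5486, -0.2579, 0.2786]
tcp_rot: [-1.025, 1.316, 1.025]
wrist_force: [-0.9, 0.1, 1.0]
gripper_width: 0.027
```

```bash
python3 -c "
from h import *
now()"
```

```text
t 28.17 hook x,y -0.0213 -0.0011 z 0.2786 F e,n,z -0.85 -0.16 1.0 w 0.027 q [-0.65  0.12  0.07  1.52  0.   -0.41]
```

Call:
jog_arm(
  deltas=[
    [0,0,-0.001,0,0,0,0],
    [0,0,0,0,0,0,0],
  ],
)

```text
t: 28.33
tool_pos: [0.5489, -0.2579, 0.2785]
tcp_rot: [-1.024, 1.317, 1.026]
wrist_force: [-6.6, 1.6, 3.2]
gripper_width: 0.0271
```

```bash
python3 -c "
from h import *
now()"
```

```text
t 28.33 hook x,y -0.0209 -0.0011 z 0.2785 F e,n,z -6.76 -0.08 3.17 w 0.0271 q [-0.65  0.12  0.07  1.52 -0.   -0.41]
```

Call:
jog_arm(
  deltas=[
    [0,0,-0.001,0,0,0,0],
    [0,0,0,0,0,0,0],
  ],
)

```text
t: 28.5
tool_pos: [0.5495, -0.258, 0.2784]
tcp_rot: [-1.023, 1.318, 1.027]
wrist_force: [-8.0, 2.3, 3.4]
gripper_width: 0.0272
```

```bash
python3 -c "
from h import *
now()"
```

```text
t 28.5 hook x,y -0.0204 -0.001 z 0.2784 F e,n,z -8.35 0.31 3.4 w 0.0272 q [-0.65  0.12  0.07  1.52 -0.   -0.41]
```

Call:
jog_arm(
  deltas=[
    [0,0,-0.001,0,0,0,0],
    [0,0,0,0,0,0,0],
  ],
)

```text
t: 28.67
tool_pos: [0.5501, -0.2582, 0.2784]
tcp_rot: [-1.023, 1.319, 1.027]
wrist_force: [-10.5, 2.2, 4.2]
gripper_width: 0.027
```

```bash
python3 -c "
from h import *
now()"
```

```text
t 28.67 hook x,y -0.0197 -0.001 z 0.2784 F e,n,z -10.72 -0.45 4.2 w 0.027 q [-0.65  0.13  0.08  1.52 -0.   -0.41]
```

Call:
jog_arm(
  deltas=[
    [0,0,0,0,0,0,0],
    [0,0,0,0,0,0,0],
    [0,0,0,0,0,0,0],
  ],
)

```text
t: 28.92
tool_pos: [0.5501, -0.2582, 0.2784]
tcp_rot: [-1.023, 1.319, 1.027]
wrist_force: [-10.6, 2.5, 3.9]
gripper_width: 0.0274
```

Call:
jog_arm(
  deltas=[
    [0.5,0,0,0,0,0,0],
    [1,0,0,0,0,0,0],
    [1,0,0,0,0,0,0],
    [1,0,0,0,0,0,0],
  ],
)

```text
t: 29.25
tool_pos: [0.5516, -0.2586, 0.2786]
tcp_rot: [-1.025, 1.316, 1.025]
wrist_force: [-0.2, 0.1, -0.0]
gripper_width: 0.0745
```

Call:
jog_arm(
  deltas=[
    [1,-0.02,0,0,0,0,0],
    [1,-0.03,0,0,0,0,0],
    [1,-0.03,0,0,0,0,0],
    [1,0,0.03,0.02,0,0,0],
    [1,0,0.03,0.03,0,0,0],
  ],
)

```text
t: 29.67
tool_pos: [0.507, -0.1982, 0.3601]
tcp_rot: [-1.026, 1.316, 1.02]
wrist_force: [0.2, 2.0, 0.3]
gripper_width: 0.0855
```

Call:
jog_arm(
  deltas=[
    [1,0,0,0.035,0,0,0],
    [1,0,0,0.035,0,0,0],
    [1,0,0,0.035,0,0,0],
    [1,0,0,0.035,0,0,0],
    [1,0,0,0,0,0,0],
  ],
)

```text
t: 30.08
tool_pos: [0.5409, -0.0553, 0.3591]
tcp_rot: [-1.028, 1.312, 1.028]
wrist_force: [-0.7, 0.1, 0.4]
gripper_width: 0.0856
```

```bash
python3 chk.py s11; cat > fin.py <<'E'
from h import *
for n,reg in (('top',(140,300,420,540)),):
    i,d=camera(n);P=cloud(n,d);z=P[...,2];a,b,c,e=reg
    save('t11',cv2.resize(i[a:b,c:e],None,fx=3.5,fy=3.5,interpolation=cv2.INTER_CUBIC)); save('t11f',i)
    dx=(P[...,:2]-HO)@E;dy=(P[...,:2]-HO)@N
    t=(z>.244)&(z<.258)&(abs(dy)<.03)&(dx>-.07)&(dx<.06)
    q=np.stack([dx[t],dy[t]],1).astype(np.float32)*1000;print('grip tops',len(q),cv2.minAreaRect(q),'z by x',[(int(k),round(float(np.median(z[t][abs(q[:,0]-k)<6]))if (abs(q[:,0]-k)<6).any() else 0,4)) for k in(-22,2,26)])
    for nm,lo,hi,c0 in(('wax',.02,.04,(.7387,-.0259)),('candle',.06,.085,(.6041,-.0135)),('cup',.045,.065,(.4755,-.0158))):
        m=(z>lo)&(z<hi)&(np.hypot(P[...,0]-c0[0],P[...,1]-c0[1])<.06); r=cv2.minAreaRect(P[m][:,:2].astype(np.float32)*1000);print(nm,r[0],'start',c0)
E
python3 fin.py
```

```text
t 30.08 hook x,y -0.0781 0.1935 z 0.3591 F e,n,z -0.71 -0.04 0.36 w 0.0856 q [-0.34 -0.05  0.04  1.66  0.   -0.1 ]
grip-top pts hist x [(-0.034, 2), (-0.03, 11), (-0.026, 15), (-0.022, 14), (-0.018, 19), (-0.014, 14), (-0.01, 14), (-0.006, 17), (-0.002, 14), (0.002, 16), (0.006, 15), (0.01, 18), (0.014, 14), (0.018, 13), (0.022, 17), (0.026, 15), (0.03, 16), (0.034, 17), (0.038, 15)] y med 0.0009 ztop [0.2497 0.2516]
grip tops 0 ((0.0, 0.0), (0.0, 0.0), 0.0) z by x [(-22, 0), (2, 0), (26, 0)]
wax (750.8588256835938, -8.117753982543945) start (0.7387, -0.0259)
candle (0.0, 0.0) start (0.6041, -0.0135)
cup (0.0, 0.0) start (0.4755, -0.0158)
```

View pics/s11.png

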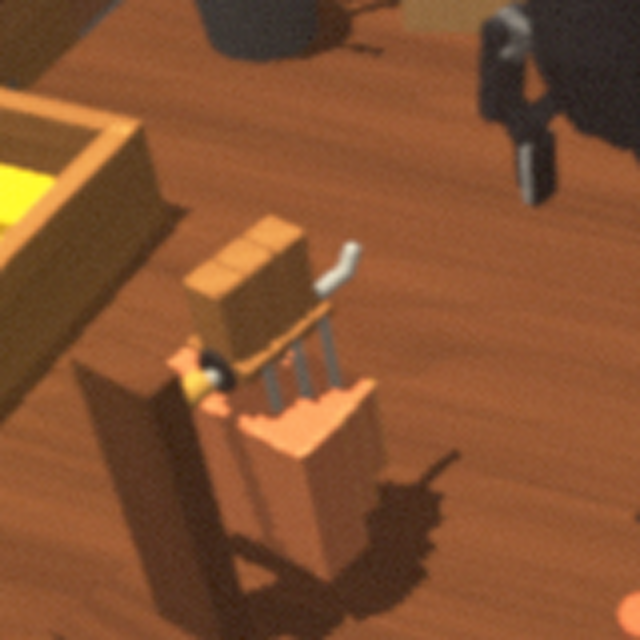

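View pics/t11.png

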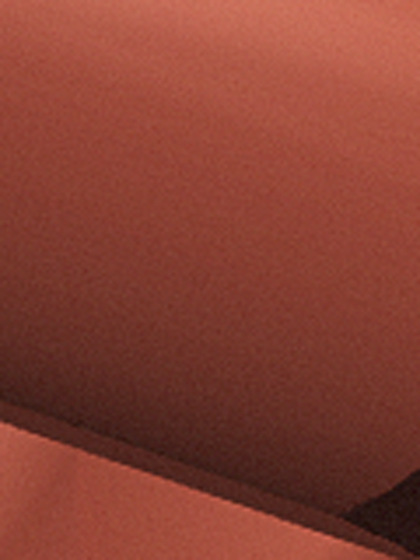

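Scene view: the three grips sit in a row, at crop (210,285), (240,260) and (275,235), with the trays nested. The arm blocks the top view. I'll check the bystanders from the scene camera, then hand in.

```bash
python3 - <<'E'
from h import *
i1,d1=camera('scene');save('s12',i1)
i0=np.load('scenei.npy');d0=np.load('scene0.npy')
for nm,c,lo,hi in(('wax',(.7387,-.0259),.022,.04),('candle',(.6041,-.0135),.06,.085),('cup',(.4755,-.0158),.045,.065)):
    o=[]
    for d in(d0,d1):
        P=cloud('scene',d);m=(P[...,2]>lo)&(P[...,2]<hi)&(np.hypot(P[...,0]-c[0],P[...,1]-c[1])<.06)
        o.append((m.sum(),P[m].mean(0).round(4)))
    print(nm,o)
E
```

```text
wax [(np.int64(425), array([ 0.7432, -0.0246,  0.0299])), (np.int64(425), array([ 0.7431, -0.0247,  0.0299]))]
candle [(np.int64(174), array([ 0.6103, -0.0124,  0.0728])), (np.int64(176), array([ 0.6103, -0.0125,  0.0726]))]
cup [(np.int64(193), array([ 0.4766, -0.0168,  0.0522])), (np.int64(197), array([ 0.4762, -0.0167,  0.0521]))]
```

View pics/s12.png

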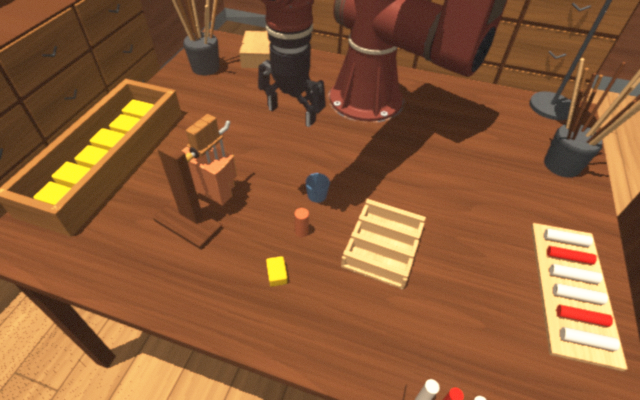

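The rack is empty, near (385,243), and the strainers hang at (208,160). The candle, cup and wax block haven't moved. Handing in.

```bash
python3 -c "
from h import *
print(job_done())"
```

```text
the job is handed in; nothing more can be done
None
```

All three strainers now hang on the hook, nested large, medium, small. I handed the job in at about 30 s of the 72 s allowed, and the system gives no verdict.

- **Pressing:** I slid each strainer back by feel and pressed it home before releasing it. The push beyond sliding was about 7 N for the large, 8.5 N for the medium and 9.5 N for the small. The highest reading at the wrist was about 11 N, below the 15 N limit. The large met the rubber stop with its grip centre about 26 to 27 mm on the post side of the prong's middle.
- **Last check of the stack:** The scene camera shows the three grips in a row covering about 73 mm of prong, against 72 mm expected. They are centred within about 1 mm sideways, the tops are at the hanging height, and they look upright. I did not measure the tilt separately.
- **Candle, cup and wax block:** All three are within 0.5 mm of where they started.
- **Check that failed:** The last top-camera check gave nothing usable because the arm blocked the view. The final results above rest on the scene camera and the contact forces.

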